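# Set a pine block up in the tilted angle vice

## Robot

A 7-joint arm with a two-finger parallel gripper is mounted at the origin on a cart in front of the work surface, level with it; the furniture and walls round the work are solid. World frame = base frame: x ahead of the robot, y to its left, z up, the work surface at z = 0. Lengths are in mm, angles in rad, forces in N, time in s.
With the tool pointing down it reaches from about 400 to 875 mm from the base axis. Payload 4.4 kg.
Tool frame: the origin (TCP) lies at the very end of the fingers, on their centre line; the grasp point (between the pads) lies 19 mm behind it; x points along the fingers, z is the direction in which the jaws open and shut, and the axes are right-handed (so a half turn about x gives the same grasp; the last joint's range is limited). The gripper opens to 85 mm and grips with 20 to 120 N. Pads are 22 mm wide; open, the fingers measure 114 mm over their backs; the gripper's body (76 mm by 85 mm) begins 54 mm behind the grasp point. The pads swing forward as they close: fully open they stand 13 mm farther back than shut.
Start: joints at [-1.214, 0.628, 0.038, 1.517, -0.027, 0.996, -0.02], TCP at [266.684, 592.788, 231.313] pointing down, gripper open.
Joint ranges: [-3.06, 3.06], [-0.37, 2.12], [-1.25, 1.32], [0.18, 2.47], [-1.1, 4.24], [0.23, 1.98], [-2.94, 2.94]. Speed limits (rad/s): [2.57, 2.57, 3.14, 3.14, 3.14, 3.14, 3.14].

## Interface

Orientations are given as a unit quaternion [w, x, y, z].
In Python, from bench import telemetry, vision, hand_in gives the robot as it stands.
- The arm moves only by the shell command python3 -m jog 'ROWS' [FORCE]. ROWS is JSON, a list that holds one entry, the list of rows, each a list of 5 numbers: the finger opening in mm, from 0 to 85.4, then the shift along the world's x, y, z in mm, then the turn about the world's z in rad. In form: [[[fingers, dx, dy, dz, spin], ...]]. A call has 1 to 12 rows; each row is the pose to reach, as a shift and turn from the pose commanded when the call began; what a row does not reach only later rows make up. A row lasts 1/12 s, in which the tool goes at most 41.7 mm and 7.16 degrees, less where a joint would pass 70% of its speed; a pose out of reach is approached as far as the arm can. A call with a gripper value outside its range is refused whole. The fingers move at their own pace and stop on an object; FORCE is the grip in N (left out, the last holds). Time passes only in rows, so rows that repeat a pose let the fingers close. It gives the time, the measured TCP pose, the force and the opening at its end, in the units of the state.
- telemetry.read_state(): the state, without advancing time (a new reading comes with each control period).
- vision.read_camera(name): name is "scene" or "top" or "wrist"; returns a dict with "pixels" (480x640x3 uint8, red, green, blue), "fx", "fy", "cx", "cy" (pixels), "pose" (4x4, takes a point from camera to world coordinates). Camera axes: x right, y down, z forward; pixel columns grow to the right and rows downward; lengths in mm; the calibration is good to about 2 mm. A picture is of the moment at which its call begins. There is no depth.
- hand_in(): hands the job in, once; it reports no verdict.
The state is a dict: "t": time; "joint_positions": joint angles; "joint_vel": joint speeds; "joint_torque": joint torques, N m; "tool_pos": TCP position; "ee_rot": TCP orientation; "contact_force": force on the tool from outside, world axes, zero at the start; "moment": the same for the moment, N m; "grip_width": opening from 0.0 (shut) to 1.0 (fully open).
Only numpy, scipy, OpenCV 4.12 (cv2) and the standard library are available. Lean on these libraries where they do the work, as an engineer would, in place of code of your own. Each camera call takes 0.05 s, during which the arm holds its last target.

## Task

Set the pine block up for angled drilling: lay the thicker of the two steel parallels flat in the tilted vice, against the fixed (lower) jaw, then seat the block on it, lying along the jaws against the fixed jaw, with its end up against the work stop. Push the sliding jaw down on to the block and swing the cam lever round as far as it goes to lock it, then let go. Leave the thinner parallel, the vice's angle and everything else on the bench as they are.

Things in the scene. Friction and masses are not known exactly. Their poses are not given: they have to be found in the camera images.
- vice_bed (a joint): angle in rad by which the bed of the grey angle vice is tilted up from level (0.42 to 0.58), locked by stiff friction. The vice's foot plate is bolted to the bench; the bed slopes down towards the fixed jaw
- seat (a point): point on the bed's ground surface at the foot of the fixed jaw's face, midway along it. Axes: x up the slope to the sliding jaw, y along the jaws, z square off the bed. In mm: fixed jaw x -32 to 0, 32 high; both jaws y -55 to 55; bed x -36 to 214, y -49 to 49, oiled (friction about 0.2), so that a part let go on it slides down to the fixed jaw
- stop_face (a point): centre of the work stop's flat pad, 16 mm square, at the +y end of the fixed jaw; it looks to -y of the seat frame, and lies at x 20, y 80.5, z 36 mm there. Its arm stands behind it, y 81 to 94, up to z 46. Axes as the seat's
- vice_jaw (a joint): sliding jaw: gap in m between the jaw faces while the cam lever is at 0; starts at 0.088 to 0.099, reads 0.045 when the jaw meets the 45 mm wide block. It slides with about 14 N of friction (its weight of 1 kg helps it down the slope) and stays where it is left
- jaw_back (a point): on the flat back face of the sliding jaw, mid-width, 16 mm above the bed, 35 mm behind its gripping face; axes as the seat's. The face spans y -53 to 53 and up to 31 mm above the bed; a tail 38 mm wide, 28 mm high runs back from its middle for 53 mm and carries the cam lever: push beside the tail, about 38 mm off the middle, towards -x
- cam_lever (a joint): cam lever on the sliding jaw's tail: 0 = open, pointing straight up the slope (+x of the seat frame); swings parallel to the bed by up to 1.5 rad towards +y (anticlockwise from above), driving the jaw plate up to 4.8 mm forward; clamps with some 15 N. Stays where left; 3 to 4 N at the knob turn it
- lever_pivot (a point): on the lever's turning axis, 54 mm above the bed (the height of the middle of the knob), mid-width and 66 mm behind the sliding jaw's gripping face; axes as the seat's
- lever_knob (a point): centre of the upright black knob at the end of the cam lever: 20 mm across, 72 mm from the pivot axis, from 37 to 71 mm above the bed; the lever bar below it is 11 mm wide, 36 to 43 mm above the bed; axes turn with the lever (x out along it)
- jaw_plate: steel plate 7 x 110 x 30 mm on the face of the sliding jaw; origin at the foot of its gripping face, midway; axes as the bed's. The cam lever drives it forward (towards -x)
- block_centre (a point): centre of the pine block, 45 (x) x 160 (y) x 38 (z) mm, 0.15 to 0.24 kg, lying on its 45 mm wide side with z up; at its centre. Seated on the 20 mm parallel it stands 26 mm above the jaws, so only its upper 26 mm can be held while it goes in
- parallel_20_centre (a point): centre of the thicker steel parallel, a plain bar 30 (x) x 120 (y) x 20 (z) mm with three small holes in its top, 0.35 to 0.5 kg; z up
- parallel_12_centre (a point): centre of the thinner steel parallel, 30 x 120 x 12 mm, which is not used
- pine_block: the pine block; origin at the centre of its underside, axes as at block_centre
- parallel_20: the thicker parallel; origin at the centre of its underside
- the_tin: small paint tin, 78 mm across, 77 mm high, standing on the bench between the robot and the parts; origin under its centre
- small_bottle: small white bottle with a blue cap, 47 mm across, 84 mm high, standing beyond the vice and the parts; origin under its centre
- try_square: try square lying flat, 120 x 220 x 16 mm; origin under its middle
- red_screwdriver: red screwdriver lying flat, 28 x 220 x 35 mm; origin under its middle

How it is judged (in metres and radians):
On the way, in this order (a step that is already met when the one before it is completed fails the run):
1. the thicker parallel lies flat on the vice's bed against the fixed jaw, released (x of parallel_20_centre in the frame of seat between 0.011 and 0.019 m and y of parallel_20_centre in the frame of seat between -0.03 and 0.03 m and z of parallel_20_centre in the frame of seat between 0.007 and 0.0125 m and angle between the y axis of parallel_20_centre and the y axis of seat, either way round below 0.07 rad and angle between the z axis of parallel_20_centre and the z axis of seat, either way round below 0.07 rad and contact force between the fingers and parallel_20 below 0.1 N), for 0.2 s.
2. the block sits flat on the parallel, along and against the fixed jaw (within 6 mm), its end at the work stop (within 5 mm), released (x of parallel_20_centre in the frame of seat between 0.011 and 0.019 m and y of parallel_20_centre in the frame of seat between -0.03 and 0.03 m and z of parallel_20_centre in the frame of seat between 0.007 and 0.0125 m and angle between the y axis of parallel_20_centre and the y axis of seat, either way round below 0.07 rad and angle between the z axis of parallel_20_centre and the z axis of seat, either way round below 0.07 rad and x of block_centre in the frame of seat between 0.0195 and 0.0285 m and y of block_centre in the frame of seat between -0.005 and 0.0035 m and z of block_centre in the frame of seat between 0.036 and 0.0415 m and angle between the y axis of block_centre and the y axis of seat, either way round below 0.05 rad and angle between the z axis of block_centre and the z axis of seat, either way round below 0.05 rad and contact force between the fingers and pine_block below 0.1 N), for 0.2 s.
3. the sliding jaw is pushed up to the block (value of joint vice_jaw below 0.048 m and x of block_centre in the frame of seat between 0.0195 and 0.0265 m and y of block_centre in the frame of seat between -0.005 and 0.0035 m and z of block_centre in the frame of seat between 0.036 and 0.0415 m and angle between the y axis of block_centre and the y axis of seat, either way round below 0.05 rad and angle between the z axis of block_centre and the z axis of seat, either way round below 0.05 rad), for 0.1 s.
At the end, for the whole second after the job is handed in: Parallel flat on the bed within 4 mm of the fixed jaw; block flat on it, within 3 mm of the fixed jaw and 5 mm of the work stop, square to both within 0.05 rad; cam lever at 1.3 rad or more; the jaw plate presses the block with over 6 N; all at rest and let go (x of parallel_20_centre in the frame of seat between 0.011 and 0.019 m and y of parallel_20_centre in the frame of seat between -0.03 and 0.03 m and z of parallel_20_centre in the frame of seat between 0.007 and 0.0125 m and angle between the y axis of parallel_20_centre and the y axis of seat, either way round below 0.07 rad and angle between the z axis of parallel_20_centre and the z axis of seat, either way round below 0.07 rad and x of block_centre in the frame of seat between 0.0195 and 0.0255 m and y of block_centre in the frame of seat between -0.005 and 0.0035 m and z of block_centre in the frame of seat between 0.036 and 0.0415 m and angle between the y axis of block_centre and the y axis of seat, either way round below 0.05 rad and angle between the z axis of block_centre and the z axis of seat, either way round below 0.05 rad and value of joint cam_lever above 1.3 rad and contact force between jaw_plate and pine_block above 6 N and linear speed of pine_block below 0.01 m/s); the robot touches nothing.
It fails at once if the thinner parallel is disturbed (over 20 mm) (distance of parallel_12_centre from where it was at the start of the episode above 0.02 m).
It fails at once if the paint tin or the small bottle is disturbed (over 20 mm) (distance of any of the_tin, small_bottle from where it was at the start of the episode above 0.02 m).
It fails at once if the try square or the screwdriver is disturbed (over 20 mm) (distance of any of try_square, red_screwdriver from where it was at the start of the episode above 0.02 m).
It fails at once if the vice's bed is knocked off its angle (fixed jaw moved over 8 mm) (distance of seat from where it was at the start of the episode above 0.008 m).
It also fails if it takes over 72 s, if anything falls off the work surface, if the arm or the gripper's body presses on something with over 40 N, if the wrist force passes 120 N, or if a joint passes its speed limit or range.

## Working session

There is one attempt and no reset: what is moved stays moved. The work goes in short steps, Python scripts to look and compute and a shell command to move; the robot and the scene stay as the last step left them, time stands still between calls to the robot, and variables do not carry over. Pictures are saved under pics/ and viewed, and the job is handed in when it is done.

```bash
ls; mkdir -p pics; python3 - <<'E'
from bench import telemetry, vision
import cv2,numpy as np
s=telemetry.read_state();print(s)
for n in("scene","top","wrist"):
    c=vision.read_camera(n);cv2.imwrite(f"pics/{n}0.png",c["pixels"][:,:,::-1]);print(n,c["fx"],c["fy"],c["cx"],c["cy"],np.round(c["pose"],3).tolist())
E
```

```text
pics
{'t': 0.0, 'joint_positions': array([-1.21379822,  0.62933655,  0.03842203,  1.51841711, -0.02700174,
        0.99627334, -0.02001333]), 'joint_vel': array([ 1.91183772e-03, -1.37301533e-03,  8.46507263e-05,  5.40054443e-04,
        5.32412017e-04,  1.37974904e-03, -9.68770231e-04]), 'joint_torque': array([ 5.09896163e-04, -5.63409913e+01,  1.22732040e+00, -1.93446189e+01,
        1.12494457e-02,  1.08338177e-02, -2.32389033e-05]), 'tool_pos': array([266.40348583, 592.19365966, 230.37921883]), 'ee_rot': array([ 0.59321604, -0.38432694,  0.59434946,  0.38358344]), 'contact_force': array([ 0.19600137, -0.62127077, -0.50988135]), 'moment': array([-0.00910384,  0.00721769, -0.01134011]), 'grip_width': 1.0035821641797553}
scene 622.2991845166051 622.2991845166051 304.0262536824848 236.62247999270667 [[-0.855, -0.242, 0.459, -164.084], [-0.519, 0.361, -0.775, 1292.69], [0.022, -0.901, -0.434, 727.598], [0.0, 0.0, 0.0, 1.0]]
top 494.76361914633196 494.76361914633196 321.67036261628454 231.18753476910092 [[-0.012, -0.998, 0.06, 447.638], [-1.0, 0.01, -0.027, 157.475], [0.026, -0.061, -0.998, 1267.99], [0.0, 0.0, 0.0, 1.0]]
wrist 381.6934278108001 381.6934278108001 319.6114130265783 235.2987240732441 [[0.41, 0.87, 0.274, 196.818], [0.912, -0.39, -0.125, 623.676], [-0.002, 0.301, -0.954, 372.504], [0.0, 0.0, 0.0, 1.0]]
```

View pics/scene0.png

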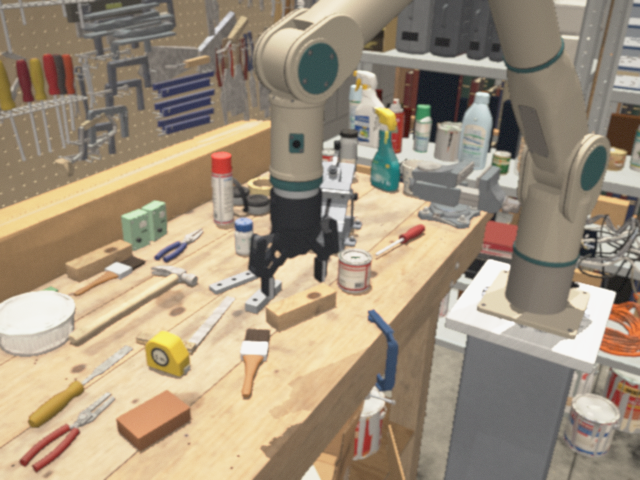

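View pics/top0.png

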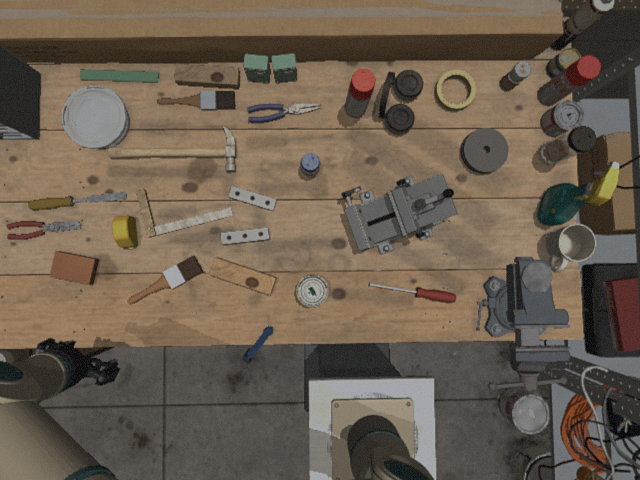

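View pics/wrist0.png

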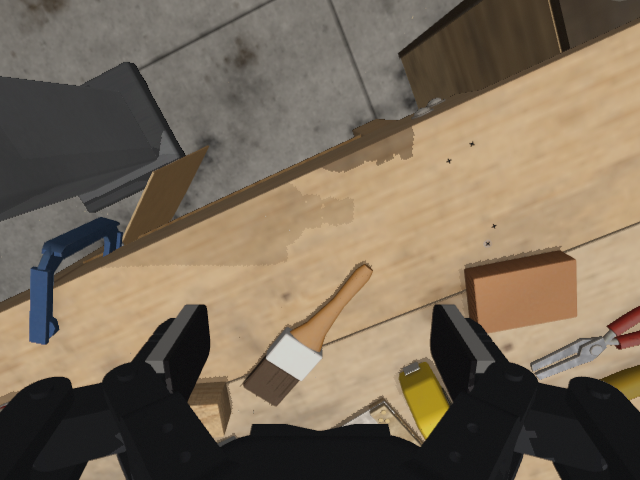

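```bash
cat > h.py <<'E'
from bench import telemetry, vision
import cv2,numpy as np,pickle
def snap(n,name):
    c=vision.read_camera(n);cv2.imwrite(f"pics/{name}.png",c["pixels"][:,:,::-1]);pickle.dump(c,open(f"pics/{name}.pkl","wb"));return c
def load(name): return pickle.load(open(f"pics/{name}.pkl","rb"))
def ray(c,u,v):
    P=np.array(c["pose"]);d=P[:3,:3]@np.array([(u-c["cx"])/c["fx"],(v-c["cy"])/c["fy"],1]);return P[:3,3],d/np.linalg.norm(d)
def plane(c,u,v,z):
    o,d=ray(c,u,v);return o+d*(z-o[2])/d[2]
def proj(c,p):
    P=np.array(c["pose"]);q=P[:3,:3].T@(np.array(p)-P[:3,3]);return np.array([c["fx"]*q[0]/q[2]+c["cx"],c["fy"]*q[1]/q[2]+c["cy"]])
def tri(obs):
    A=np.zeros((3,3));b=np.zeros(3);R=[]
    for c,u,v in obs:
        o,d=ray(c,u,v);M=np.eye(3)-np.outer(d,d);A+=M;b+=M@o;R.append((M,o))
    p=np.linalg.solve(A,b);return p,[np.linalg.norm(M@(p-o)) for M,o in R]
def crop(name,x0,y0,x1,y1,k,out):
    im=cv2.imread(f"pics/{name}.png")[y0:y1,x0:x1];cv2.imwrite(f"pics/{out}.png",cv2.resize(im,None,fx=k,fy=k,interpolation=cv2.INTER_CUBIC))
E
python3 - <<'E'
from h import *
c=snap("top","top1")
for u,v in[(243,275),(252,198),(245,236),(311,291),(350,193),(400,213),(447,194),(310,165)]: print(u,v,plane(c,u,v,0).round(),plane(c,u,v,60).round())
crop("top1",200,140,470,310,2.9,"t1")
E
```

```text
243 275 [415. 325.   0.] [416. 317.  60.]
252 198 [612. 302.   0.] [604. 295.  60.]
245 236 [514. 320.   0.] [511. 312.  60.]
311 291 [372. 153.   0.] [375. 153.  60.]
350 193 [622.  49.   0.] [614.  54.  60.]
400 213 [569. -80.   0.] [564. -68.  60.]
447 194 [ 618. -203.    0.] [ 610. -186.   60.]
310 165 [696. 152.   0.] [684. 152.  60.]
```

View pics/t1.png

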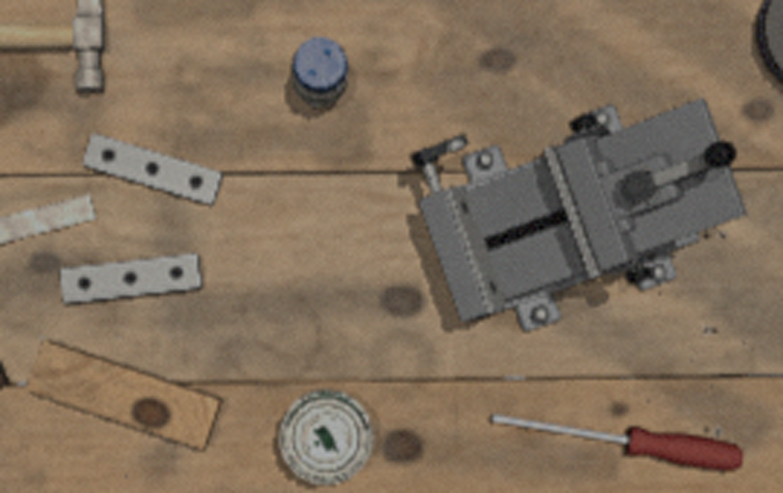

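```bash
python3 -m jog '[[[85,20,-30,5,-0.12],[85,38,-60,10,-0.24],[85,56,-90,10,-0.36],[85,75,-120,10,-0.48],[85,94,-150,10,-0.6],[85,112,-180,10,-0.72],[85,131,-210,10,-0.84],[85,150,-240,10,-0.96],[85,168,-265,10,-1.08],[85,185,-290,10,-1.2],[85,200,-320,10,-1.32],[85,219,-334,10,-1.48]]]' 60; python3 -m jog '[[[85,0,0,0,0],[85,0,0,0,0],[85,0,0,0,0]]]'; python3 -c "
from h import *
print(telemetry.read_state()['joint_positions'].round(2));c=snap('wrist','w1');print(c['pose'].round(3)[:3].tolist())"
```

```text
t: 1.2
tool_pos: [485.8, 254.4, 241.5]
ee_rot: [0.699, 0.107, 0.699, -0.109]
contact_force: [-1.0, -0.3, 0.5]
grip_width: 0.998
t: 1.45
tool_pos: [484.9, 259.7, 241.0]
ee_rot: [0.699, 0.104, 0.7, -0.104]
contact_force: [-0.4, 0.1, 0.3]
grip_width: 0.99
[-0.84  0.51  0.45  1.8  -0.27  0.9  -0.56]
[[0.957, -0.276, -0.088, 507.858], [-0.29, -0.913, -0.288, 332.866], [-0.001, 0.301, -0.954, 383.044]]
```

View pics/w1.png

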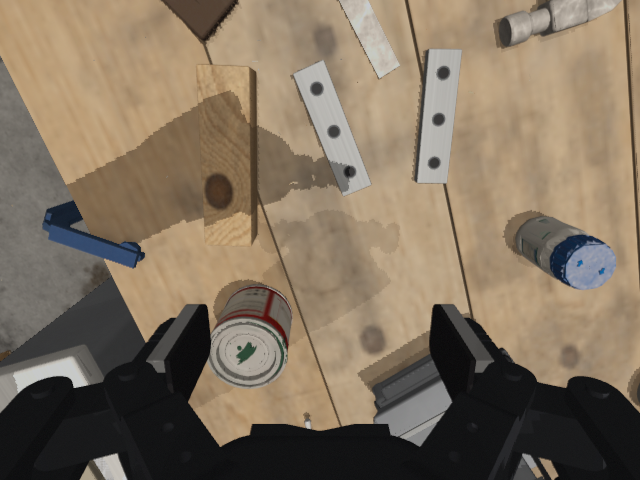

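```bash
python3 -m jog '[[[85,30,-9,0,0],[85,60,-18,0,0],[85,90,-27,0,0],[85,115,-35,0,0],[85,115,-35,0,0],[85,115,-35,0,0],[85,115,-35,0,0]]]'; python3 -c "
from h import *
c=snap('wrist','w2');print(c['pose'].round(3)[:3].tolist())"
```

```text
t: 2.08
tool_pos: [599.1, 225.4, 240.8]
ee_rot: [0.699, 0.104, 0.7, -0.104]
contact_force: [-0.4, 1.2, 0.8]
grip_width: 0.994
[[0.957, -0.276, -0.089, 622.201], [-0.29, -0.913, -0.288, 298.493], [-0.002, 0.301, -0.954, 382.801]]
```

View pics/w2.png

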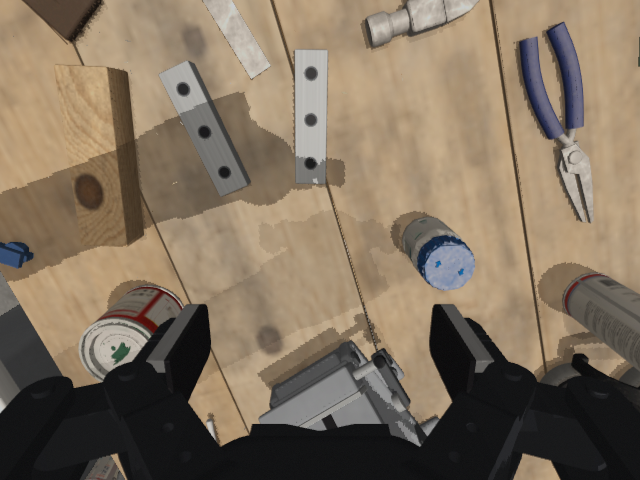

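```bash
cat > m1.py <<'E'
from h import *
def holes(n,seeds):
    c=load(n);g=cv2.cvtColor(c["pixels"],cv2.COLOR_RGB2GRAY);out=[]
    for u,v in seeds:
        w=g[v-11:v+12,u-11:u+12];_,m=cv2.threshold(w,70,255,cv2.THRESH_BINARY_INV)
        k,l,s,ce=cv2.connectedComponentsWithStats(m)
        j=1+np.argmin([np.hypot(*(ce[i]-11))+ (100 if s[i,4]<25 else 0) for i in range(1,k)]);out.append((u-11+ce[j][0],v-11+ce[j][1],s[j,4]))
    return c,out
a,A=holes("w1",[(317,88),(334,131),(349,171),(443,73),(438,119),(434,163)])
b,B=holes("w2",[(184,89),(204,132),(224,172),(311,73),(311,120),(310,163)])
for p,q in zip(A,B):
    P,r=tri([(a,p[0],p[1]),(b,q[0],q[1])]);print(np.round(p,1),np.round(q,1),P.round(1),np.round(r,2))
E
python3 m1.py
```

```text
[316.4  88.3  82. ] [182.8  88.9  97. ] [511.3 355.2  19.5] [0.1 0.1]
[333.5 131.2  73. ] [204.2 131.6 126. ] [515.5 315.4  19.3] [0.06 0.06]
[348.6 171.2  91. ] [224.1 171.6 117. ] [519.1 275.6  16.7] [0.04 0.04]
[443.   72.5  88. ] [310.6  72.9  83. ] [624.1 335.4  11.7] [0.06 0.06]
[438.2 119.1  76. ] [310.4 119.5  74. ] [612.  297.2  11.7] [0.05 0.05]
[433.9 162.5  69. ] [310.  163.2  98. ] [599.8 259.1  12.4] [0.2 0.2]
```

```bash
python3 - <<'E'
from h import *
crop("w1",180,50,280,260,2.8,"b1");crop("w2",40,50,160,260,2.8,"b2")
a=cv2.imread("pics/b1.png");b=cv2.imread("pics/b2.png");cv2.imwrite("pics/b12.png",np.hstack([a,b]))
E
```

```text
(no output)
```

View pics/b12.png

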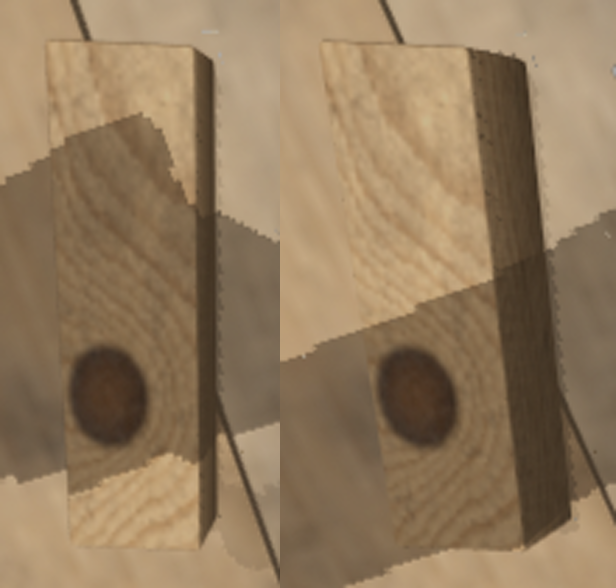

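```bash
python3 - <<'E'
from h import *
a=load("w1");b=load("w2")
A=np.array([(48,40),(193,45),(198,549),(69,547)])/2.8+[180,50]
B=np.array([(42,40),(190,47),(244,549),(118,545)])/2.8+[40,50]
P=[]
for p,q in zip(A,B):
    X,r=tri([(a,*p),(b,*q)]);P.append(X);print(X.round(1),np.round(r,2), plane(a,*p,38).round(1),plane(b,*q,38).round(1))
P=np.array(P)
Q=np.array([(plane(a,*p,38)+plane(b,*q,38))/2 for p,q in zip(A,B)])
for K in(P,Q): print(K.mean(0).round(1),"len",np.linalg.norm(K[0]-K[3]),np.linalg.norm(K[1]-K[2]),"w",np.linalg.norm(K[0]-K[1]),"ang",np.degrees(np.arctan2(*(K[0]+K[1]-K[2]-K[3])[[1,0]])))
E
```

```text
[421.1 401.3  35.4] [0.12 0.12] [421.8 400.7  38. ] [422.7 400.7  38. ]
[461.8 387.5  33.5] [0.15 0.15] [462.5 387.   38. ] [463.9 386.2  38. ]
[409.1 236.9  35.8] [0.1 0.1] [409.7 237.4  38. ] [410.5 237.4  38. ]
[365.8 250.   32.7] [0.44 0.44] [367.8 250.9  38. ] [369.9 251.2  38. ]
[414.5 318.9  34.4] len 161.13790971683974 159.57605730618047 w 43.00577188031157 ang 70.31485108755868
[416.1 318.9  38. ] len 158.92096481890948 158.3305846976991 w 43.33182701509495 ang 70.40574716506455
```

```bash
python3 -m jog '[[[85,-10,-30,20,-0.1],[85,-20,-60,40,-0.2],[85,-30,-90,60,-0.3],[85,-40,-120,80,-0.4],[85,-50,-150,100,-0.5],[85,-60,-180,110,-0.6],[85,-70,-210,110,-0.7],[85,-80,-240,110,-0.8],[85,-92,-275,110,-0.9],[85,-105,-312,110,-0.9],[85,-105,-312,110,-0.9],[85,-105,-312,110,-0.9]]]'; python3 -m jog '[[[85,0,0,0,0],[85,0,0,0,0]]]'; python3 -c "
from h import *
print(telemetry.read_state()['joint_positions'].round(2));c=snap('wrist','v1');print(c['pose'].round(3)[:3].tolist())"
```

```text
t: 3.13
tool_pos: [494.3, -89.0, 351.8]
ee_rot: [0.584, 0.4, 0.584, -0.399]
contact_force: [0.4, 0.2, -0.1]
grip_width: 0.997
t: 3.3
tool_pos: [495.9, -85.9, 351.1]
ee_rot: [0.585, 0.398, 0.585, -0.397]
contact_force: [-1.0, 0.1, 0.3]
grip_width: 0.999
[-0.44  0.37  0.78  1.76 -0.28  1.14 -0.76]
[[0.369, -0.886, -0.28, 567.926], [-0.929, -0.352, -0.11, -58.096], [-0.001, 0.301, -0.954, 493.187]]
```

View pics/v1.png

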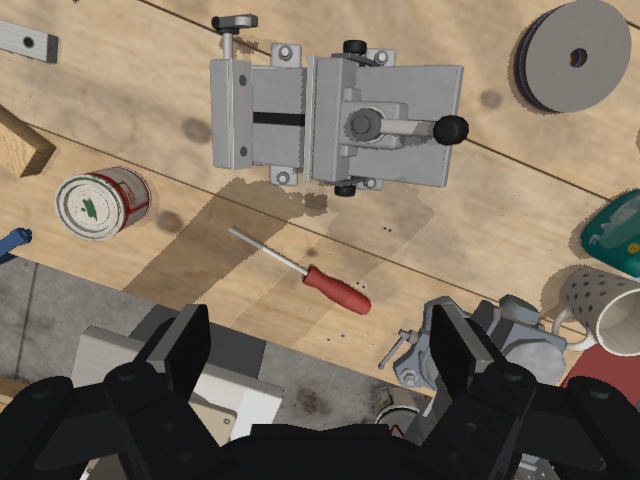

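```bash
python3 -m jog '[[[85,-12,30,-10,0],[85,-24,60,-20,0],[85,-36,90,-30,0],[85,-50,125,-40,0],[85,-50,125,-40,0],[85,-50,125,-40,0],[85,-50,125,-40,0]]]'; python3 -c "
from h import *
c=snap('wrist','v2');print(c['pose'].round(3)[:3].tolist())
crop('v1',195,0,485,215,2.7,'v1c');crop('v2',280,0,640,230,2.2,'v2c')"
```

```text
t: 3.93
tool_pos: [446.0, 37.6, 311.4]
ee_rot: [0.585, 0.398, 0.584, -0.398]
contact_force: [0.1, -0.2, 0.9]
grip_width: 0.993
[[0.368, -0.887, -0.279, 517.925], [-0.93, -0.351, -0.112, 65.515], [0.001, 0.301, -0.954, 453.47]]
```

View pics/v1c.png

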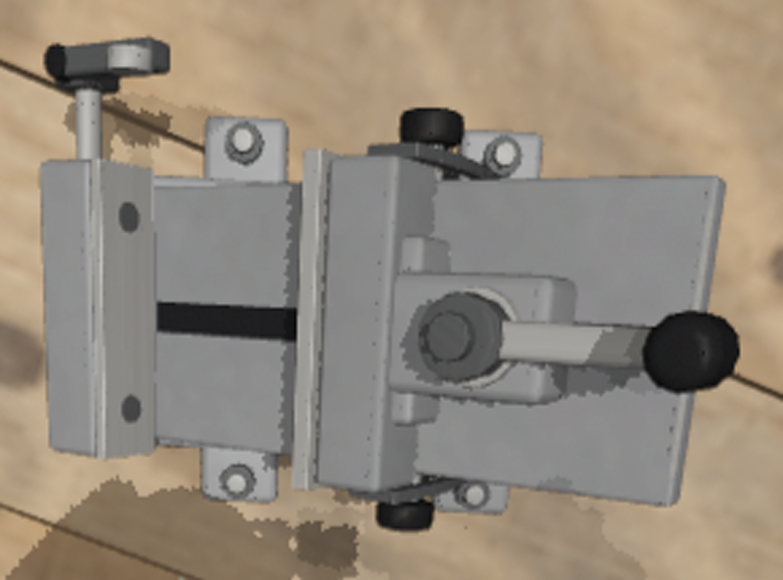

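View pics/v2.png

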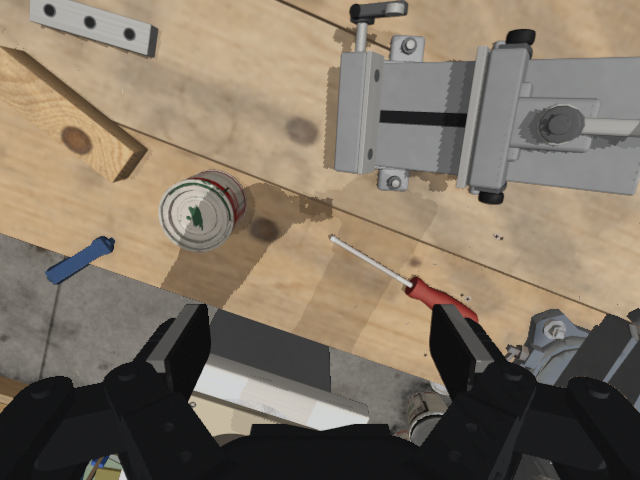

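View pics/v2c.png

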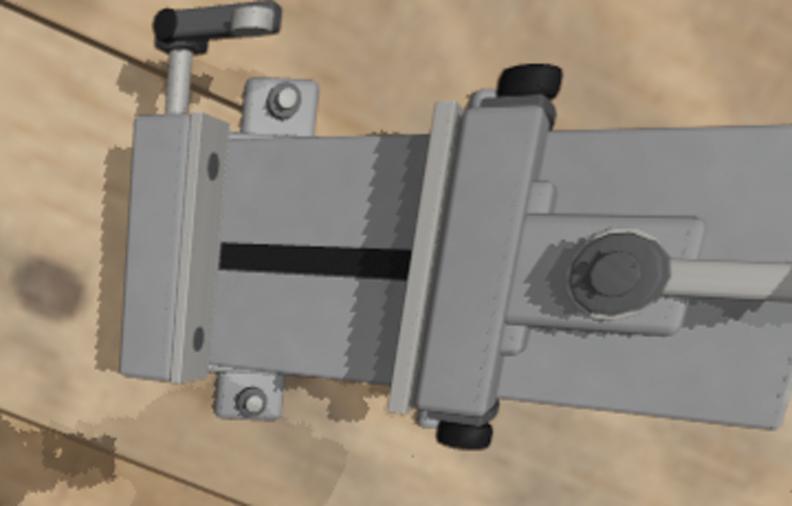

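```bash
cat > m2.py <<'E'
from h import *
a=load("v1");b=load("v2")
pts={ # name:(v1c,v2c,seat coords)
'seat':((156,317),(219,257),(0,0,0)),
'tf+':((104,160),(203,114),(0,55,32)),
'tf-':((107,456),(182,382),(0,-55,32)),
'bed-':((677,504),(779,429),(214,-49,0)),
'h+':((129,217),(213,166),None),'h-':((131,408),(198,340),None),
'jp+':((306,150),(438,102),'j'),'jp-':((294,489),(391,411),'j'),
'pivot':((447,336),(615,273),'p'),'tailc1':((575,283),(703,218),'t'),'tailc2':((558,398),(682,331),'t'),
}
W={}
for k,(p,q,s) in pts.items():
    X,r=tri([(a,195+p[0]/2.7,p[1]/2.7),(b,280+q[0]/2.2,q[1]/2.2)]);W[k]=X;print(k,X.round(1),np.round(r,2))
ks=[k for k in W if isinstance(pts[k][2],tuple)]
S=np.array([pts[k][2] for k in ks],float);V=np.array([W[k] for k in ks])
sm,vm=S.mean(0),V.mean(0);U,_,Vt=np.linalg.svd((S-sm).T@(V-vm));R=Vt.T@np.diag([1,1,np.linalg.det(Vt.T@U.T)])@U.T;t=vm-R@sm
print(R.round(3),t.round(1));print("resid",(V-(S@R.T+t)).round(1).tolist())
print("tilt from x,z:",np.arcsin(R[2,0]),np.arccos(R[2,2]),"roll",R[2,1],"yaw y axis",np.degrees(np.arctan2(R[1,1],R[0,1])))
for k in W: print(k,(R.T@(W[k]-t)).round(1))
E
python3 m2.py
```

```text
seat [538.4   9.2  56.8] [0.08 0.08]
tf+ [585.4  41.2  79.3] [0.05 0.05]
tf- [483.1   6.3  82.8] [0.08 0.08]
bed- [ 552.9 -181.9  163.6] [0.26 0.26]
h+ [570.3  28.5  69.8] [0.06 0.06]
h- [502.1   5.2  69.7] [0.37 0.37]
jp+ [610.1 -30.5 129.6] [0.04 0.04]
jp- [506.8 -66.  130.8] [0.33 0.33]
pivot [573.2 -90.4 180.3] [0.04 0.04]
tailc1 [ 603.7 -123.4  154.4] [0.98 0.98]
tailc2 [ 569.1 -132.2  162.3] [0.1 0.1]
[[ 0.285  0.949 -0.136]
 [-0.816  0.315  0.485]
 [ 0.503 -0.028  0.864]] [538.5   8.4  54.5]
resid [[-0.0, 0.7, 2.3], [-1.0, -0.1, -1.4], [1.2, -0.3, -0.9], [-0.2, -0.3, 0.0]]
tilt from x,z: 0.5273765385346745 0.5282539158375611 roll -0.02763156334744126 yaw y axis 18.366010547974792
seat [0.5 0.1 2.3]
tf+ [-0.9 54.1 30.9]
tf- [  0.1 -53.9  30.9]
bed- [ 2.142e+02 -4.930e+01 -1.000e-01]
h+ [ 0.4 36.1 18.6]
h- [ -0.1 -36.   16.5]
jp+ [89.9 53.6 36.2]
jp- [ 90.  -55.6  34.1]
pivot [153.8  -1.7  56. ]
tailc1 [176.4  17.6  13.4]
tailc2 [177.6 -18.2  20.7]
```

```bash
python3 -m jog '[[[85,4,-12,-40,0],[85,8,-25,-75,0],[85,8,-25,-90,0],[85,8,-25,-90,0],[85,8,-25,-90,0],[85,8,-25,-90,0]]]'; python3 -c "
from h import *
c=snap('wrist','v3');print(c['pose'].round(3)[:3].tolist())"
python3 -m jog '[[[85,10,-30,0,0],[85,20,-60,0,0],[85,32,-95,0,0],[85,32,-95,0,0],[85,32,-95,0,0],[85,32,-95,0,0]]]'; python3 -c "
from h import *
c=snap('wrist','v4');print(c['pose'].round(3)[:3].tolist())
crop('v3',240,0,640,300,2,'v3c');crop('v4',80,0,480,300,2,'v4c')"
```

```text
t: 4.48
tool_pos: [454.9, 11.2, 222.5]
ee_rot: [0.585, 0.399, 0.583, -0.398]
contact_force: [-0.5, 0.4, 0.4]
grip_width: 0.994
[[0.365, -0.889, -0.278, 526.676], [-0.931, -0.348, -0.11, 38.819], [0.001, 0.299, -0.954, 364.641]]
t: 5.03
tool_pos: [486.1, -82.8, 222.2]
ee_rot: [0.585, 0.399, 0.584, -0.398]
contact_force: [-0.3, -0.3, -0.6]
grip_width: 0.996
[[0.366, -0.888, -0.278, 557.937], [-0.931, -0.349, -0.11, -55.209], [0.0, 0.299, -0.954, 364.333]]
```

View pics/v3c.png

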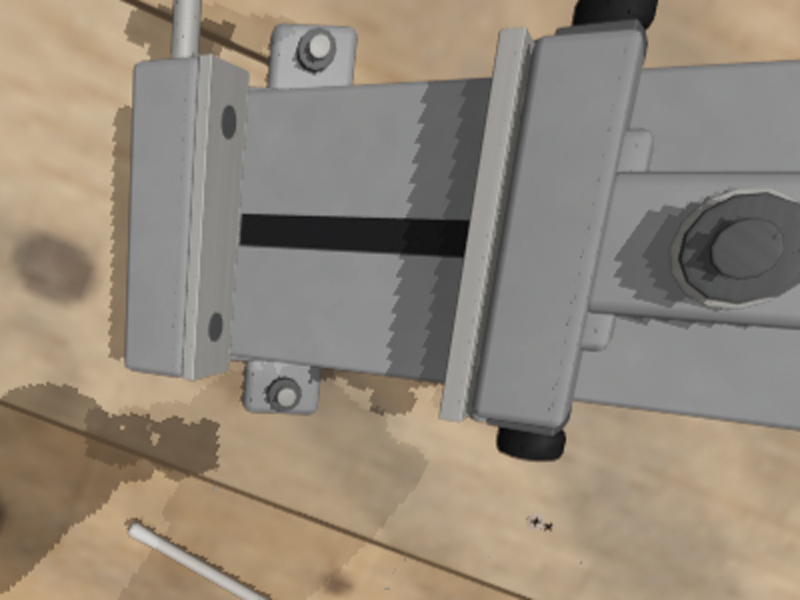

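View pics/v4.png

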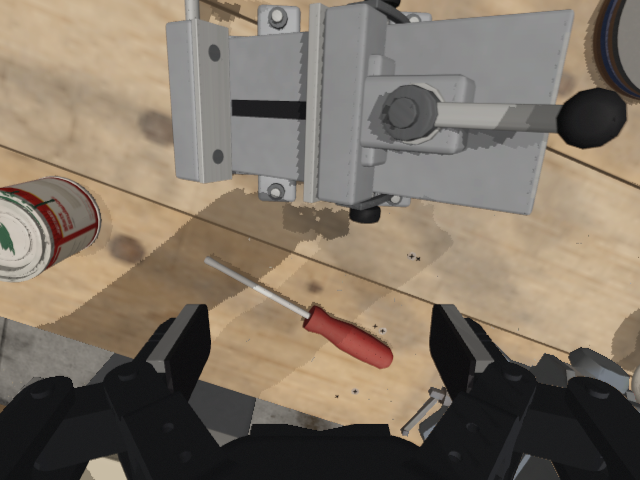

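View pics/v4c.png

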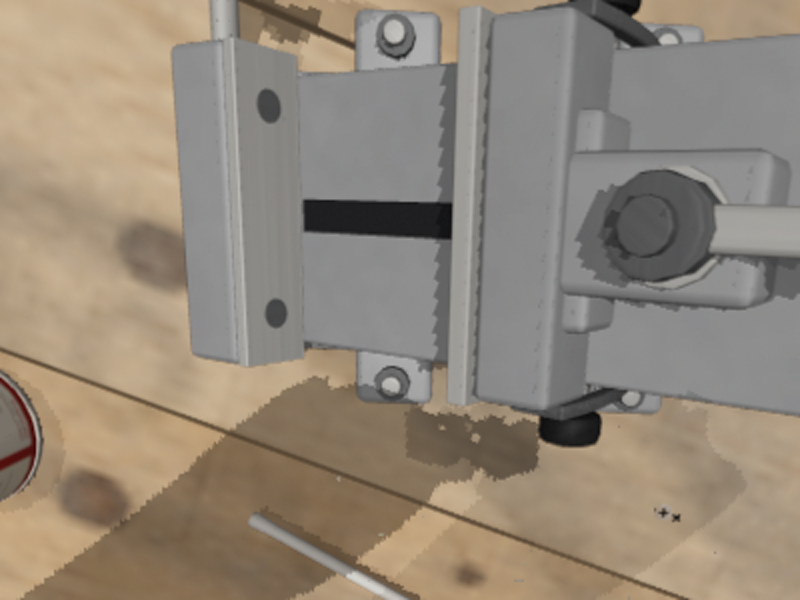

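```bash
cat > m3.py <<'E'
from h import *
a=load("v3");b=load("v4");c1=load("v1");c2=load("v2")
pts={ # v3c, v4c, v1c, v2c
'seat':((242,229),(303,216),(156,317),(219,257)),
'tf+':((213,55),(237,38),(104,160),(203,114)),
'tf-':((194,378),(247,366),(107,456),(182,382)),
'b+':((248,68),(298,54),(152,166),(229,117)),
'b-':((231,374),(304,358),(156,455),None),
'h+':((229,121),(269,106),(129,217),(213,166)),'h-':((216,326),(276,313),(131,408),(198,340)),
'jp+':((503,28),(460,8),(306,150),(438,102)),'jp-':((441,418),(449,403),(294,489),(391,411)),
'cap':((750,248),(643,224),(447,336),(615,273)),
'bed-':(None,None,(672,502),(779,429)),
}
W={}
for k,(p,q,r_,s) in pts.items():
    o=[]
    if p:o.append((a,240+p[0]/2,p[1]/2))
    if q:o.append((b,80+q[0]/2,q[1]/2))
    if r_:o.append((c1,195+r_[0]/2.7,r_[1]/2.7))
    if s:o.append((c2,280+s[0]/2.2,s[1]/2.2))
    X,r=tri(o);W[k]=X;print(k,X.round(1),np.round(r,2))
S0={'seat':(0,0,0),'tf+':(0,55,32),'tf-':(0,-55,32),'b+':(0,55,0),'b-':(0,-55,0)}
ks=list(S0)
# level y axis: yaw from y-pairs
y=sum((W[p]-W[m])/np.linalg.norm(W[p]-W[m]) for p,m in(('tf+','tf-'),('b+','b-'),('jp+','jp-')));y[2]=0;y/=np.linalg.norm(y)
h=np.array([y[1],-y[0],0])
print("yaw y deg",np.degrees(np.arctan2(y[1],y[0])))
for k in W: print(k,"h",round(float((W[k]-W['seat'])@h),1),"y",round(float((W[k]-W['seat'])@y),1),"v",round(float(W[k][2]-W['seat'][2]),1))
E
python3 m3.py
```

```text
seat [538.7   9.2  57.6] [0.59 0.15 0.15 0.35]
tf+ [585.5  41.6  79.8] [0.73 0.2  0.55 0.37]
tf- [483.    6.8  83.8] [0.68 0.68 0.69 0.35]
b+ [591.6  28.7  55.3] [0.31 0.84 0.48 1.14]
b- [486.7  -8.4  59.6] [0.32 0.84 0.59]
h+ [570.3  28.7  70.1] [0.47 0.27 0.29 0.16]
h- [502.3   5.4  70.1] [0.48 0.18 0.25 0.6 ]
jp+ [609.9 -29.9 130.2] [0.58 0.58 0.62 0.34]
jp- [506.7 -65.6 129.7] [0.72 0.36 0.63 0.68]
cap [573.2 -90.  180.9] [0.09 0.42 0.36 0.07]
bed- [ 552.7 -179.   166.8] [0.54 0.54]
yaw y deg 19.11297246513612
seat h 0.0 y 0.0 v 0.0
tf+ h -15.3 y 54.8 v 22.2
tf- h -16.0 y -53.3 v 26.2
b+ h -1.1 y 56.4 v -2.3
b- h -0.4 y -54.9 v 2.0
h+ h -8.1 y 36.2 v 12.5
h- h -8.4 y -35.6 v 12.5
jp+ h 60.3 y 54.5 v 72.6
jp- h 60.2 y -54.7 v 72.1
cap h 105.0 y 0.1 v 123.3
bed- h 182.4 y -48.3 v 109.2
```

```bash
python3 -m jog '[[[85,3,35,0,0.12],[85,6,70,0,0.24],[85,9,105,0,0.36],[85,12,140,0,0.48],[70,15,175,0,0.6],[60,18,210,0,0.72],[55,20,245,0,0.84],[55,22,280,0,0.96],[55,24,315,-10,1.08],[55,26,345,-30,1.2],[55,28,375,-50,1.295],[55,30,398,-60,1.295]]]'; python3 -m jog '[[[55,0,0,0,0],[55,0,0,0,0],[55,0,0,0,0]]]'; python3 -c "
from h import *
c=snap('wrist','p1');print(c['pose'].round(3)[:3].tolist())"
```

```text
t: 6.08
tool_pos: [512.7, 319.3, 159.6]
ee_rot: [0.705, -0.038, 0.707, 0.038]
contact_force: [0.8, -0.2, 0.2]
grip_width: 0.643
t: 6.33
tool_pos: [515.1, 314.8, 161.7]
ee_rot: [0.706, -0.035, 0.706, 0.035]
contact_force: [0.6, -0.5, -0.4]
grip_width: 0.645
[[0.995, 0.095, 0.03, 507.936], [0.1, -0.949, -0.301, 391.055], [0.0, 0.302, -0.953, 303.692]]
```

View pics/p1.png

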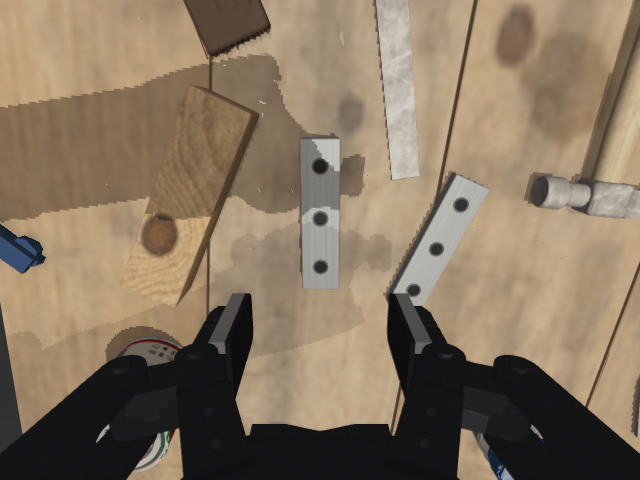

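```bash
python3 -m jog '[[[55,0,1,-40,0],[55,0,1,-80,0],[55,0,1,-115,0],[55,0,1,-140,0],[55,0,1,-151,0],[55,0,1,-151,0],[55,0,1,-151,0]]]' 80; python3 -m jog '[[[20,0,0,0,0],[20,0,0,0,0],[20,0,0,0,0],[20,0,0,0,0],[20,0,0,0,0],[20,0,0,0,0]]]' 80; python3 -m jog '[[[20,0,0,10,0],[20,0,0,30,0],[20,0,0,60,0],[20,0,0,90,0],[20,0,0,90,0],[20,0,0,90,0]]]'; python3 -c "
from h import *
c=snap('wrist','p2')"
```

```text
t: 6.97
tool_pos: [516.6, 315.3, 11.4]
ee_rot: [0.707, -0.034, 0.706, 0.034]
contact_force: [-0.0, 0.7, 0.4]
grip_width: 0.644
t: 7.47
tool_pos: [516.6, 316.4, 12.8]
ee_rot: [0.707, -0.034, 0.705, 0.035]
contact_force: [-1.6, -1.4, 8.4]
grip_width: 0.317
t: 7.97
tool_pos: [516.8, 316.6, 102.8]
ee_rot: [0.708, -0.034, 0.705, 0.036]
contact_force: [-0.2, 0.1, -5.4]
grip_width: 0.319
```

View pics/p2.png

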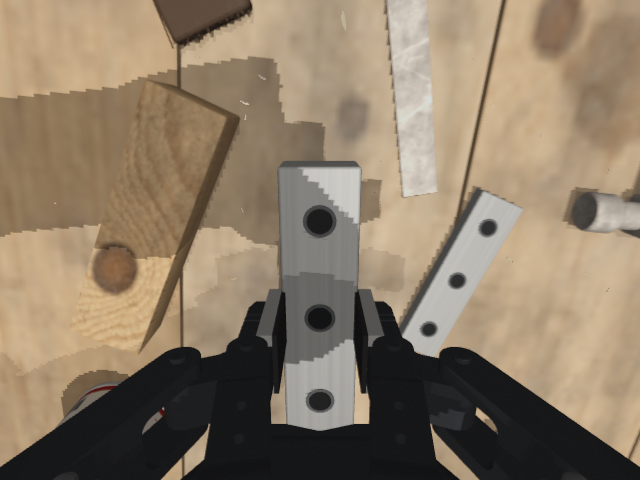

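```bash
python3 - <<'E'
from h import *
c=load("p2")
# plane containing TCP with normal image-vertical world dir: find point on ray with component along tool y dir =TCP
s=telemetry.read_state();t=s["tool_pos"];print(t,s["contact_force"])
n=np.array([c["pose"][0][1],c["pose"][1][1],0]);n/=np.linalg.norm(n)
for u,v,off in[(320,318,0),(320,220,-40),(320,401,40)]:
    o,d=ray(c,u,v);k=((t-o)@n+off)/(d@n);print((o+k*d).round(1))
# width-based: top plane width 30
for v,u0,u1 in[(170,279,361),(250,282,357),(420,287,353)]:
    o,d0=ray(c,u0,v);o,d1=ray(c,u1,v)
    for z in (100,105,110,115,120): print(v,z,round(np.linalg.norm(plane(c,u0,v,z)-plane(c,u1,v,z)),1),end=' ')
    print()
for p in [(516.8,316.6,z) for z in(85,90,95,100,105,110)]: print(p,proj(c,p).round(0))
crop("p2",230,270,410,440,3.5,"p2c")
E
```

```text
[515.42392981 315.95324579 101.05147681] [-1.70963434  0.14862662 -5.36494618]
[517.5 316.2 110.2]
[513.5 356.  109.1]
[521.4 276.4 110.2]
170 100 31.0 170 105 29.9 170 110 28.8 170 115 27.8 170 120 26.7 
250 100 30.2 250 105 29.2 250 110 28.1 250 115 27.1 250 120 26.1 
420 100 31.0 420 105 29.9 420 110 28.8 420 115 27.8 420 120 26.7 
(516.8, 316.6, 85) [318. 289.]
(516.8, 316.6, 90) [318. 294.]
(516.8, 316.6, 95) [318. 299.]
(516.8, 316.6, 100) [318. 305.]
(516.8, 316.6, 105) [318. 311.]
(516.8, 316.6, 110) [318. 317.]
```

View pics/p2c.png

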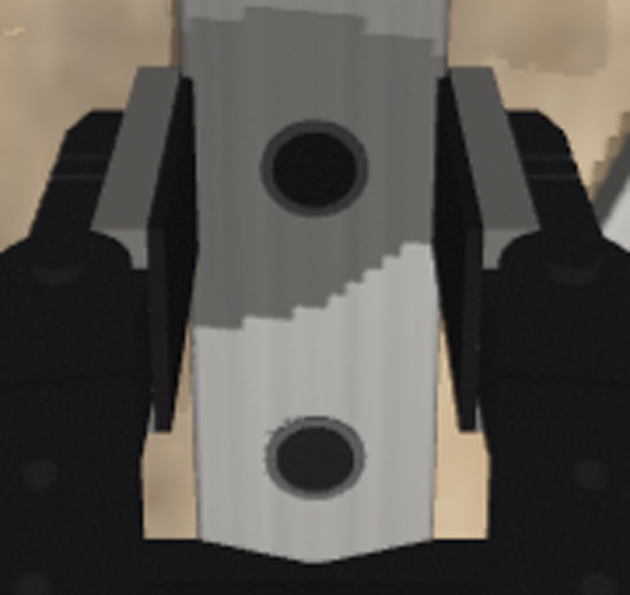

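```bash
python3 - <<'E'
from h import *
for n,t,w in(("w1",(484.9,259.7,241),85),("p1",(515.1,314.8,161.3),55),("p2",(516,316.3,101.5),28)):
    c=load(n);P=np.array(c["pose"]);lx=P[:3,0].copy();lx[2]=0;up=-P[:3,1].copy();up[2]=0;up/=np.linalg.norm(up)
    for dz in(13,6,0,-6,-13):
        print(n,dz,[proj(c,np.array(t)+lx*l+up*11+[0,0,dz]).round(0).tolist() for l in(-w/2-6,-w/2,w/2,w/2+6)])
crop("w1",150,290,500,400,2.2,"w1f");crop("p1",180,270,460,400,2.8,"p1f")
a=cv2.imread("pics/w1f.png");b=cv2.imread("pics/p1f.png");b=b[:,:770];b=cv2.copyMakeBorder(b,0,0,0,a.shape[1]-b.shape[1] if a.shape[1]>b.shape[1] else 0,cv2.BORDER_CONSTANT);a=cv2.copyMakeBorder(a,0,0,0,max(0,b.shape[1]-a.shape[1]),cv2.BORDER_CONSTANT);cv2.imwrite("pics/ff.png",np.vstack([a,b]))
E
```

```text
w1 13 [[188.0, 299.0], [204.0, 299.0], [432.0, 299.0], [448.0, 299.0]]
w1 6 [[194.0, 291.0], [210.0, 291.0], [427.0, 291.0], [442.0, 291.0]]
w1 0 [[199.0, 284.0], [214.0, 284.0], [423.0, 284.0], [437.0, 284.0]]
w1 -6 [[203.0, 278.0], [217.0, 278.0], [419.0, 278.0], [433.0, 278.0]]
w1 -13 [[208.0, 272.0], [221.0, 272.0], [415.0, 272.0], [429.0, 272.0]]
p1 13 [[229.0, 298.0], [245.0, 298.0], [392.0, 298.0], [408.0, 298.0]]
p1 6 [[233.0, 290.0], [248.0, 290.0], [388.0, 290.0], [404.0, 290.0]]
p1 0 [[236.0, 283.0], [251.0, 283.0], [386.0, 283.0], [401.0, 283.0]]
p1 -6 [[239.0, 277.0], [253.0, 277.0], [384.0, 277.0], [398.0, 277.0]]
p1 -13 [[242.0, 271.0], [256.0, 271.0], [381.0, 271.0], [395.0, 271.0]]
p2 13 [[263.0, 297.0], [279.0, 297.0], [353.0, 297.0], [369.0, 297.0]]
p2 6 [[266.0, 289.0], [281.0, 289.0], [352.0, 289.0], [367.0, 289.0]]
p2 0 [[268.0, 283.0], [282.0, 283.0], [350.0, 283.0], [365.0, 283.0]]
p2 -6 [[269.0, 277.0], [283.0, 277.0], [349.0, 277.0], [363.0, 277.0]]
p2 -13 [[271.0, 271.0], [285.0, 271.0], [348.0, 270.0], [362.0, 270.0]]
```

View pics/ff.png

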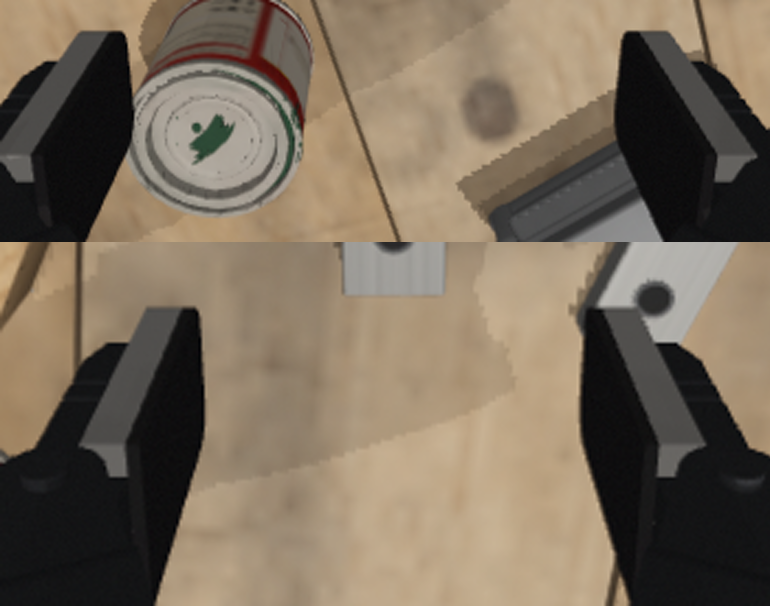

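```bash
python3 -m jog '[[[20,2,-15,30,-0.12],[20,5,-45,60,-0.24],[20,8,-80,80,-0.36],[20,10,-115,80,-0.48],[20,13,-150,80,-0.6],[20,16,-180,80,-0.72],[20,18,-210,80,-0.84],[20,20,-240,80,-0.96],[20,22,-270,80,-1.08],[20,24,-295,80,-1.2],[20,26,-310,80,-1.32],[20,27.3,-319,70,-1.337]]]'; python3 -m jog '[[[20,0,0,0,0],[20,0,0,0,0],[20,0,0,-10,0],[20,0,0,-20,0],[20,0,0,-20,0],[20,0,0,-20,0]]]'; python3 -c "
from h import *
c=snap('wrist','q1')"
```

```text
t: 9.02
tool_pos: [543.1, -6.3, 170.2]
ee_rot: [0.575, 0.412, 0.574, -0.413]
contact_force: [-0.0, -0.1, -4.3]
grip_width: 0.317
t: 9.52
tool_pos: [542.1, -2.2, 149.3]
ee_rot: [0.575, 0.41, 0.577, -0.41]
contact_force: [0.5, -0.1, -3.6]
grip_width: 0.317
```

View pics/q1.png

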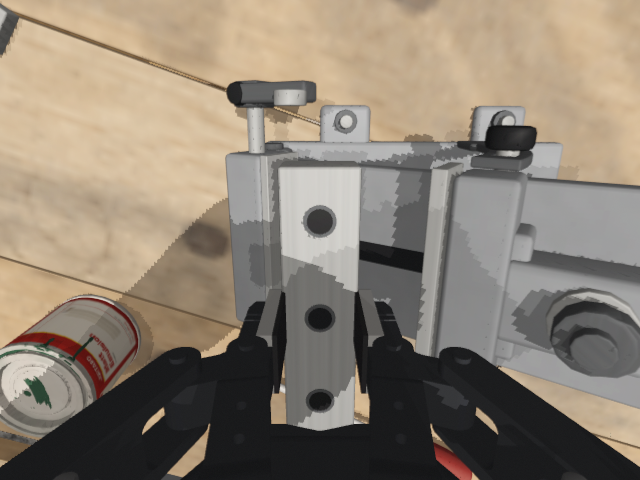

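```bash
python3 -m jog '[[[20,-2,5.7,-5,0],[20,-2,5.7,-20,0],[20,-2,5.7,-35,0],[20,-2,5.7,-45,0],[20,-2,5.7,-50,0],[20,-2,5.7,-50,0],[20,-2,5.7,-50,0]]]'; python3 -c "
from h import *
c=snap('wrist','q2')"
```

```text
t: 10.15
tool_pos: [541.2, 2.4, 100.5]
ee_rot: [0.576, 0.411, 0.576, -0.411]
contact_force: [-0.1, -0.3, -5.3]
grip_width: 0.316
```

View pics/q2.png

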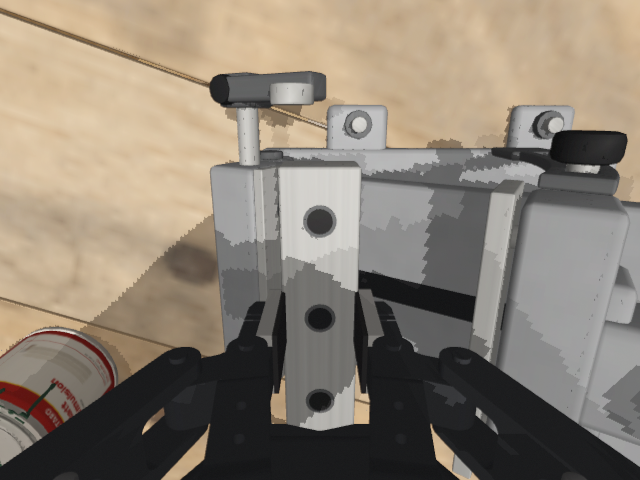

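```bash
python3 -m jog '[[[20,0,0,-4,0],[20,0,0,-8,0],[20,0,0,-11,0],[20,0,0,-14,0],[20,0,0,-14,0],[20,0,0,-14,0]]]'; python3 -c "
from h import *
c=snap('wrist','q3');print(telemetry.read_state()['contact_force'])"
```

```text
t: 10.7
tool_pos: [540.8, 2.4, 86.1]
ee_rot: [0.576, 0.411, 0.576, -0.411]
contact_force: [-0.1, 0.4, -5.2]
grip_width: 0.316
[ 0.28100398  0.00878396 -3.81871929]
```

View pics/q3.png

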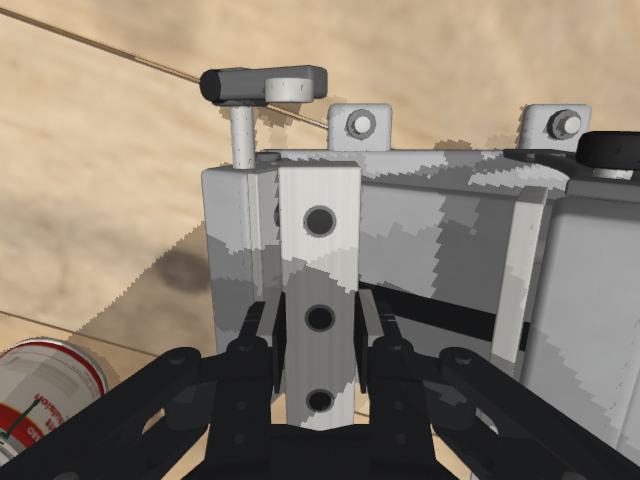

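```bash
python3 -m jog '[[[20,0,0,-2,0],[20,0,0,-2,0],[38,0,0,-2,0],[38,0,0,-2,0],[38,-0.5,2,1,0],[40,-0.5,2,8,0],[40,-0.5,2,30,0],[40,-0.5,2,60,0],[40,-0.5,2,80,0],[40,-0.5,2,80,0],[40,-0.5,2,80,0]]]'; python3 -c "
from h import *
c=snap('wrist','q4');print(telemetry.read_state()['contact_force'])"
```

```text
t: 11.67
tool_pos: [541.5, 4.7, 168.0]
ee_rot: [0.577, 0.411, 0.575, -0.41]
contact_force: [-0.2, 0.3, 0.2]
grip_width: 0.472
[-0.44811041  0.03209655 -0.42755765]
```

View pics/q4.png

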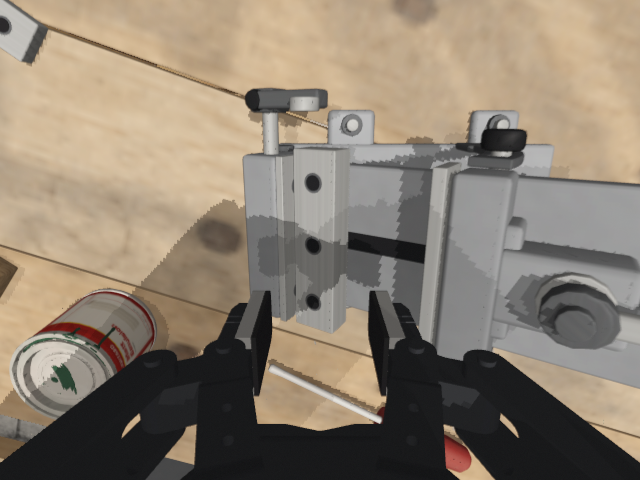

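```bash
python3 - <<'E'
from h import *
c=load("q4");S=np.array([538.7,9.2,57]);h=np.array([.327,-.945,0]);y=np.array([.945,.327,0]);th=.54
X=h*np.cos(th)+np.array([0,0,np.sin(th)]);Z=-h*np.sin(th)+np.array([0,0,np.cos(th)])
for p in[(15,0,20),(15,40,20),(15,-40,20),(0,55,32),(0,60,20),(30,60,20),(89,55,30),(0,36,17)]: print(p,proj(c,S+X*p[0]+y*p[1]+Z*p[2]).round(0))
for u,v in[(313,183),(313,245),(312.5,302)]:
    o,d=ray(c,u,v);k=((S+Z*20-o)@Z)/(d@Z);q=o+k*d-S;print((q@X).round(1),(q@y).round(1),(q@Z).round(1))
E
```

```text
(15, 0, 20) [314. 245.]
(15, 40, 20) [314. 182.]
(15, -40, 20) [315. 302.]
(0, 55, 32) [281. 157.]
(0, 60, 20) [293. 147.]
(30, 60, 20) [336. 149.]
(89, 55, 30) [436. 167.]
(0, 36, 17) [296. 186.]
14.3 39.5 20.0
14.0 0.1 20.0
13.4 -40.1 20.0
```

```bash
python3 -m jog '[[[45,-12,30,5,0.09],[50,-24,60,5,0.18],[55,-36,90,5,0.27],[60,-48,120,5,0.36],[65,-60,150,5,0.45],[70,-72,180,5,0.54],[70,-84,210,5,0.63],[70,-96,240,0,0.72],[70,-108,270,-5,0.81],[70,-118,297,-15,0.895],[70,-124.5,314.5,-15,0.895],[70,-124.5,314.5,-15,0.895]]]'; python3 -m jog '[[[70,0,0,0,0],[70,0,0,0,0]]]'; python3 -c "
from h import *
c=snap('wrist','r1');print(telemetry.read_state()['tool_pos'])"
```

```text
t: 12.72
tool_pos: [412.4, 323.5, 149.5]
ee_rot: [0.696, 0.118, 0.699, -0.118]
contact_force: [-0.1, 0.3, 0.2]
grip_width: 0.822
t: 12.88
tool_pos: [416.0, 317.7, 150.8]
ee_rot: [0.696, 0.121, 0.697, -0.122]
contact_force: [0.7, -0.6, -0.2]
grip_width: 0.82
[416.37860592 317.37763722 151.02009086]
```

View pics/r1.png

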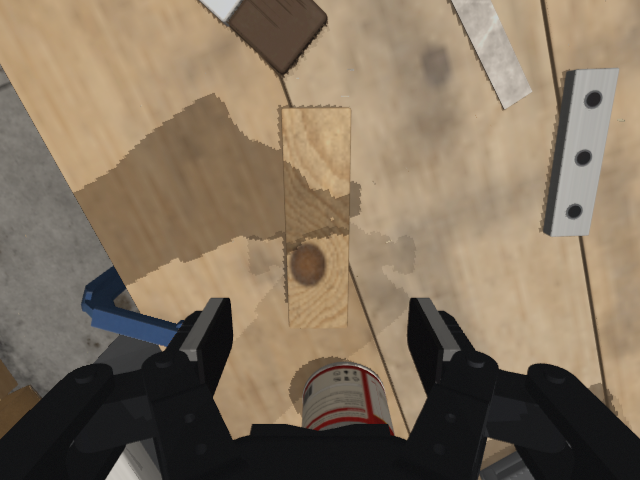

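```bash
python3 - <<'E'
from h import *
c=load("r1")
P=[plane(c,u,v,38) for u,v in((283,107),(350.5,107),(348,327),(289,326))]
P=np.array(P);print(P.round(1),P.mean(0),np.linalg.norm((P[0]+P[1]-P[2]-P[3])/2),np.degrees(np.arctan2(*((P[0]+P[1]-P[2]-P[3])[[1,0]]))))
E
python3 -m jog '[[[70,-0.5,1,-40,0],[70,-0.5,1,-80,0],[70,-0.5,1,-110,0],[70,-0.5,1,-125,0],[70,-0.5,1,-130,0],[70,-0.5,1,-130,0],[70,-0.5,1,-130,0]]]'
```

```text
[[422.3 401.7  38. ]
 [462.5 387.3  38. ]
 [410.9 237.8  38. ]
 [369.1 253.7  38. ]] [416.19674757 320.12313822  38.        ] 157.6662727617882 70.61598312979773
t: 13.52
tool_pos: [416.5, 319.4, 22.0]
ee_rot: [0.697, 0.122, 0.696, -0.121]
contact_force: [0.0, -0.2, 0.8]
grip_width: 0.823
```

```bash
python3 -m jog '[[[35,0,0,0,0],[35,0,0,0,0],[35,0,0,0,0],[35,0,0,0,0],[35,0,0,0,0],[35,0,0,0,0],[35,0,0,0,0]]]' 60; python3 -m jog '[[[35,0,0,10,0],[35,0,0,30,0],[35,0,0,70,0],[35,0,0,110,0],[35,0,0,140,0],[35,0,0,160,0],[35,0,0,160,0],[35,0,0,160,0]]]'; python3 -c "
from h import *
c=snap('wrist','r2');print(telemetry.read_state()['tool_pos'])"
```

```text
t: 14.1
tool_pos: [416.2, 320.5, 23.0]
ee_rot: [0.697, 0.122, 0.696, -0.12]
contact_force: [-1.5, -0.5, 6.6]
grip_width: 0.511
t: 14.77
tool_pos: [415.6, 320.6, 182.9]
ee_rot: [0.697, 0.122, 0.696, -0.12]
contact_force: [1.1, 0.9, -3.2]
grip_width: 0.51
[414.71029924 320.00403193 181.49374484]
```

View pics/r2.png

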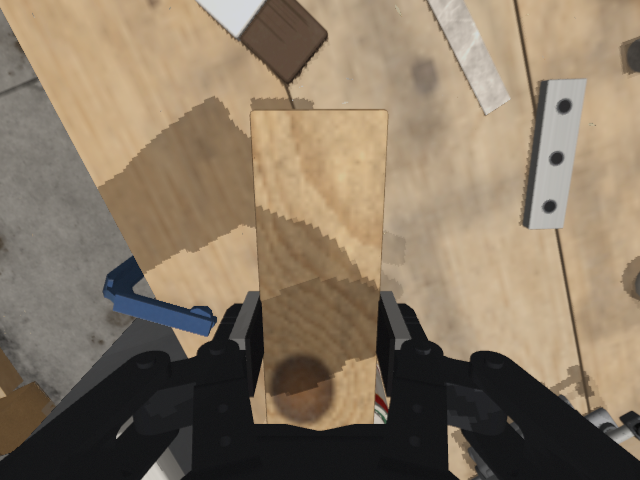

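```bash
python3 - <<'E'
from h import *
c=load("r2");t=np.array([415.2,320.3,182]);P=np.array(c["pose"]);up=-P[:3,1];up[2]=0;up/=np.linalg.norm(up)
for z in(196,198,200,202): 
    a=plane(c,252,109,z);b=plane(c,387,109,z);print(z,np.linalg.norm(a-b).round(1),((a+b)/2-t)@up)
E
```

```text
196 43.4 78.80766471646172
198 42.7 78.7747921360186
200 42.0 78.7419195555755
202 41.4 78.7090469751325
```

```bash
python3 -m jog '[[[35,10,-28,0,-0.08],[35,21,-56,0,-0.16],[35,32,-85,0,-0.25],[35,43,-115,0,-0.34],[35,55,-145,0,-0.43],[35,67,-175,0,-0.52],[35,78,-205,0,-0.61],[35,89,-235,0,-0.7],[35,100,-263,0,-0.79],[35,110,-290,0,-0.894],[35,118,-310,0,-0.894],[35,123,-322.5,-10,-0.894]]]'; python3 -m jog '[[[35,0,0,-5,0],[35,0,0,-15,0],[35,0,0,-25,0],[35,0,0,-30,0],[35,0,0,-30,0],[35,0,0,-30,0]]]';python3 -c "
from h import *
c=snap('wrist','s1');print(telemetry.read_state()['tool_pos'])"
```

```text
t: 15.82
tool_pos: [539.2, -6.2, 171.0]
ee_rot: [0.576, 0.411, 0.574, -0.412]
contact_force: [0.5, 0.4, -2.3]
grip_width: 0.506
t: 16.32
tool_pos: [538.0, -1.6, 140.8]
ee_rot: [0.576, 0.41, 0.577, -0.41]
contact_force: [0.9, 0.1, -3.4]
grip_width: 0.51
[538.45332736  -1.87866912 141.29762546]
```

View pics/s1.png

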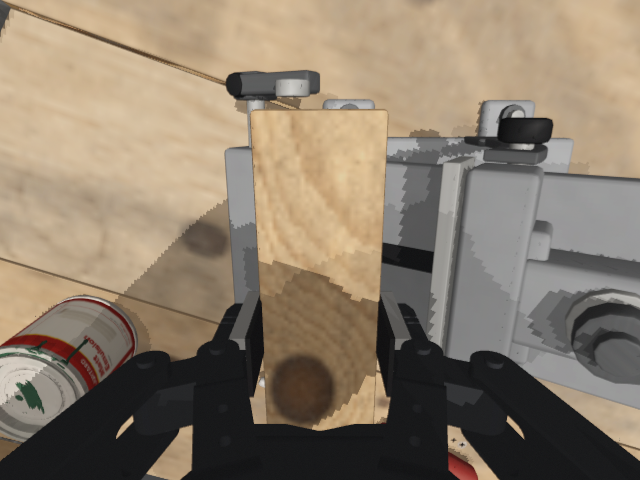

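```bash
python3 -m jog '[[[35,0,0,-7,0],[35,0,0,-14,0],[35,0,0,-20,0],[35,0,0,-24,0],[35,0,0,-24,0],[35,0,0,-24,0]]]';python3 -c "
from h import *
c=snap('wrist','s2');s=telemetry.read_state();print(s['tool_pos'],s['contact_force'])"; python3 -m jog '[[[35,0,0,-2,0],[35,0,0,-4,0],[35,0,0,-4,0],[35,0,0,-4,0]]]'
```

```text
t: 16.87
tool_pos: [538.3, -2.6, 117.0]
ee_rot: [0.576, 0.41, 0.576, -0.411]
contact_force: [-0.4, -0.5, -1.1]
grip_width: 0.509
[538.52233566  -2.67487044 117.28050732] [ 0.55055597  0.02082319 -1.47767869]
t: 17.25
tool_pos: [538.4, -2.5, 113.3]
ee_rot: [0.576, 0.41, 0.576, -0.41]
contact_force: [-0.5, 1.1, -2.6]
grip_width: 0.508
```

View pics/s2.png

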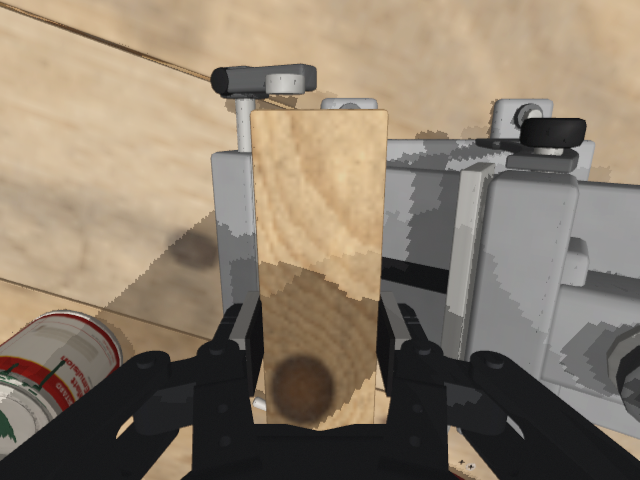

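```bash
python3 -m jog '[[[35,0.95,0.33,-1,0],[35,1.9,0.65,-1,0],[35,1.9,0.65,-1,0],[35,1.9,0.65,-1,0]]]'; python3 -m jog '[[[35,0.95,0.33,0,0],[35,0.95,0.33,0,0],[35,0.95,0.33,0,0]]]';python3 -m jog '[[[35,0.95,0.33,0,0],[35,0.95,0.33,0,0],[35,0.95,0.33,0,0]]]';python3 -m jog '[[[35,0.95,0.33,0,0],[35,0.95,0.33,0,0],[35,0.95,0.33,0,0]]]'
```

```text
t: 17.58
tool_pos: [540.5, -1.8, 112.3]
ee_rot: [0.576, 0.41, 0.576, -0.41]
contact_force: [0.2, -0.4, -2.0]
grip_width: 0.51
t: 17.83
tool_pos: [541.4, -1.5, 112.3]
ee_rot: [0.576, 0.41, 0.576, -0.41]
contact_force: [-0.1, -0.0, -2.7]
grip_width: 0.51
t: 18.08
tool_pos: [542.3, -1.2, 112.3]
ee_rot: [0.576, 0.41, 0.576, -0.41]
contact_force: [-0.6, 0.2, -2.1]
grip_width: 0.511
t: 18.33
tool_pos: [543.3, -0.8, 112.3]
ee_rot: [0.576, 0.41, 0.576, -0.41]
contact_force: [-0.5, 0.5, -2.5]
grip_width: 0.51
```

```bash
for i in 1 2; do python3 -m jog '[[[35,0.95,0.33,0,0],[35,0.95,0.33,0,0],[35,0.95,0.33,0,0]]]';done; python3 -c "
from h import *
c=snap('wrist','s3');crop('s3',190,50,430,200,3.3,'s3c')"
```

```text
t: 18.58
tool_pos: [544.1, -0.6, 112.3]
ee_rot: [0.576, 0.41, 0.576, -0.41]
contact_force: [-0.6, -1.0, -2.3]
grip_width: 0.511
t: 18.83
tool_pos: [544.1, -0.5, 112.1]
ee_rot: [0.575, 0.41, 0.576, -0.411]
contact_force: [-4.7, -1.3, -0.4]
grip_width: 0.507
```

View pics/s3c.png

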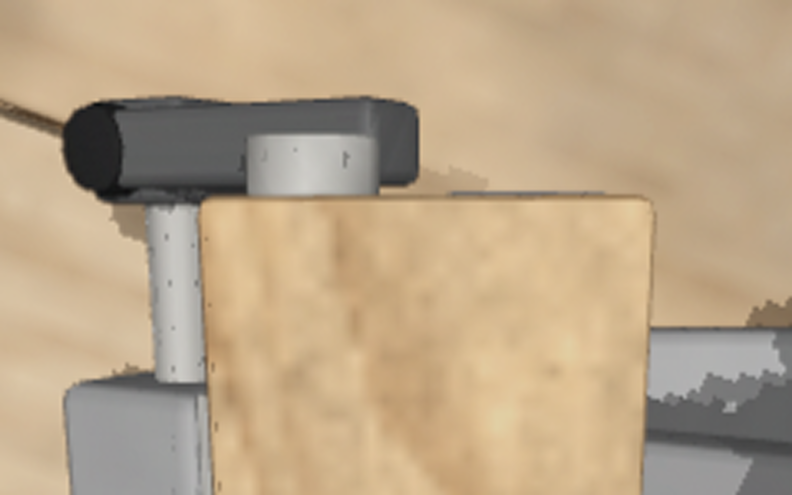

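```bash
python3 -m jog '[[[35,-1.4,-0.5,0,0],[35,-1.4,-0.5,0,0],[66,-1.4,-0.5,0,0],[66,-1.4,-0.5,0,0],[66,-1.4,-0.5,0,0],[66,-1.4,-0.5,0,0]]]'; python3 -c "
from h import *
c=snap('wrist','s4')"
```

```text
t: 19.38
tool_pos: [544.5, -0.6, 112.6]
ee_rot: [0.576, 0.411, 0.576, -0.41]
contact_force: [-0.9, -0.0, 0.3]
grip_width: 0.778
```

View pics/s4.png

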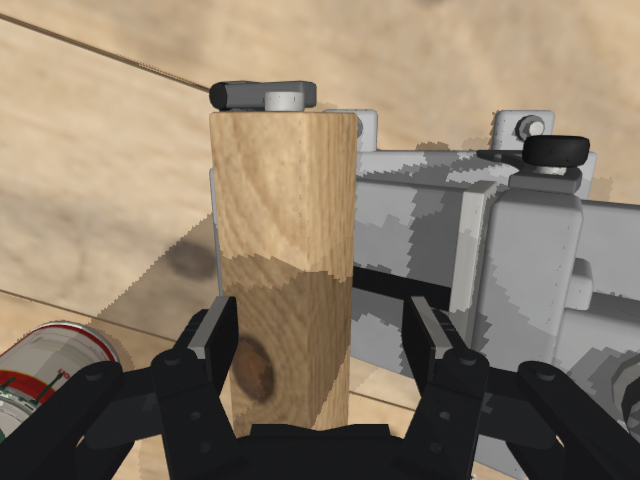

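```bash
python3 -m jog '[[[66,0,0,15,0],[66,0,0,45,0],[50,0,0,75,0],[30,0,0,100,0],[10,0,0,110,0],[0,0,0,110,0],[0,0,0,110,0],[0,0,0,110,0]]]'; cat > model.py <<'E'
from h import *
S=np.array([538.7,9.2,57]);h=np.array([.327,-.945,0]);y=np.array([.945,.327,0]);th=.54
X=h*np.cos(th)+np.array([0,0,np.sin(th)]);Z=-h*np.sin(th)+np.array([0,0,np.cos(th)])
def w(p): return S+X*p[0]+y*p[1]+Z*p[2]
def onz(c,u,v,z):
    o,d=ray(c,u,v);k=((S+Z*z-o)@Z)/(d@Z);q=o+k*d-S;return np.array([q@X,q@y,q@Z])
E
python3 -c "
from model import *
c=snap('wrist','s5')
for p in[(0,80,58),(45,80,58),(0,-80,58),(45,-80,58),(45,80,20),(0,55,32),(89,55,30),(89,-55,30)]: print(p,proj(c,w(p)).round(0))
crop('s5',190,60,510,300,2.5,'s5c')"
```

```text
t: 20.1
tool_pos: [542.8, -0.3, 221.0]
ee_rot: [0.575, 0.41, 0.577, -0.411]
contact_force: [0.2, 0.3, -0.5]
grip_width: 0.0
(0, 80, 58) [256. 111.]
(45, 80, 58) [316. 111.]
(0, -80, 58) [266. 331.]
(45, -80, 58) [317. 349.]
(45, 80, 20) [346. 111.]
(0, 55, 32) [281. 148.]
(89, 55, 30) [403. 155.]
(89, -55, 30) [392. 317.]
```

View pics/s5c.png

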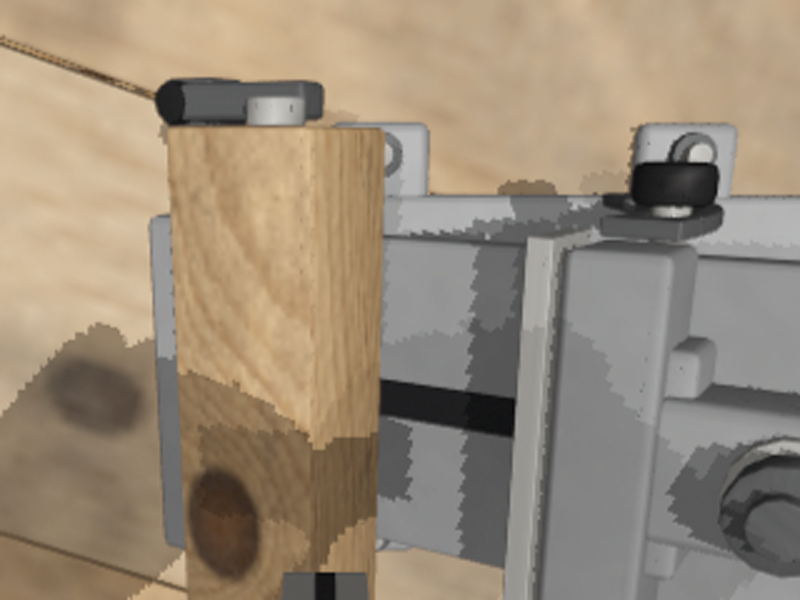

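```bash
python3 -m jog '[[[30,-7,-20,0,0],[60,-14,-40,0,0],[85,-20,-61.5,0,0],[85,-20,-61.5,0,0],[85,-20,-61.5,0,0],[85,-20,-61.5,-15,0],[85,-20,-61.5,-40,0],[85,-20,-61.5,-60,0],[85,-20,-61.5,-60,0],[85,-20,-61.5,-60,0]]]';python3 -c "
from h import *
c=snap('wrist','u1')"
```

```text
t: 20.98
tool_pos: [523.1, -61.2, 161.2]
ee_rot: [0.575, 0.409, 0.577, -0.41]
contact_force: [0.0, -0.1, 0.1]
grip_width: 0.995
```

View pics/u1.png

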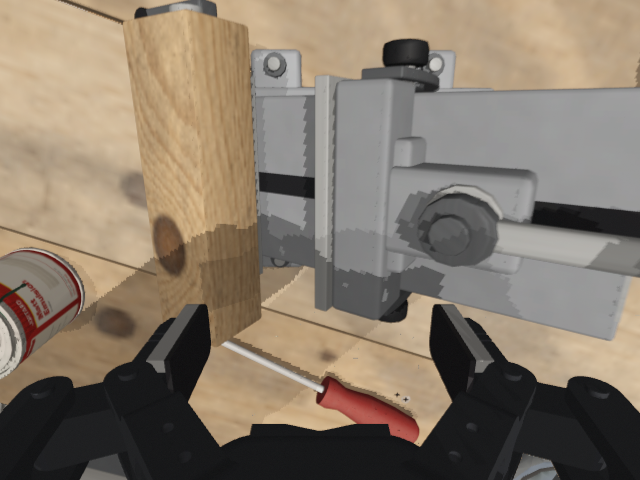

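```bash
python3 -m jog '[[[85,0,0,-10,0],[85,0,0,-20,0],[85,0,0,-30,0],[85,0,0,-37,0],[85,0,0,-37,0],[85,0,0,-37,0]]]';python3 -c "
from h import *
c=snap('wrist','u2')"
```

```text
t: 21.53
tool_pos: [523.4, -62.3, 124.8]
ee_rot: [0.576, 0.41, 0.576, -0.411]
contact_force: [-0.2, -0.1, 0.1]
grip_width: 0.993
```

View pics/u2.png

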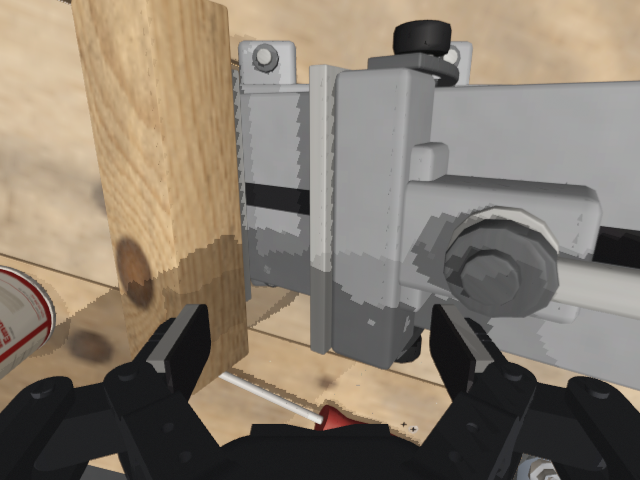

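```bash
python3 -m jog '[[[85,-1,3,0,0],[85,-2,6,0,0],[85,-3.4,10,-1.5,0],[85,-4.8,14,-4,0],[85,-6.2,18,-6.6,0],[85,-7.6,22,-9,0],[85,-7.6,22,-9,0],[85,-7.6,22,-9,0]]]';python3 -c "
from h import *
c=snap('wrist','u3')"
```

```text
t: 22.25
tool_pos: [517.4, -41.9, 117.2]
ee_rot: [0.577, 0.41, 0.574, -0.411]
contact_force: [1.1, -4.6, 4.6]
grip_width: 0.989
```

View pics/u3.png

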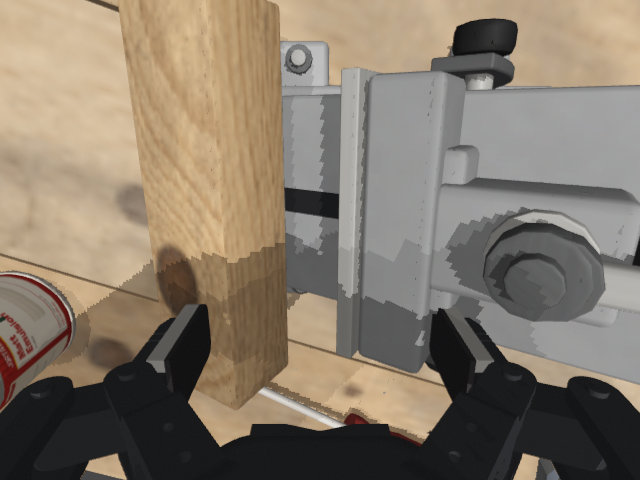

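```bash
python3 -m jog '[[[85,-1.4,4,-2.5,0],[85,-2.8,8,-5,0],[85,-4.2,12,-7.6,0],[85,-5.6,16,-10.2,0],[85,-7,20,-12.7,0],[85,-7,20,-12.7,0],[85,-7,20,-12.7,0]]]';python3 -c "
from h import *
c=snap('wrist','u4')"
```

```text
t: 22.88
tool_pos: [510.4, -21.6, 104.0]
ee_rot: [0.577, 0.41, 0.574, -0.411]
contact_force: [1.9, -5.0, 2.8]
grip_width: 0.995
```

View pics/u4.png

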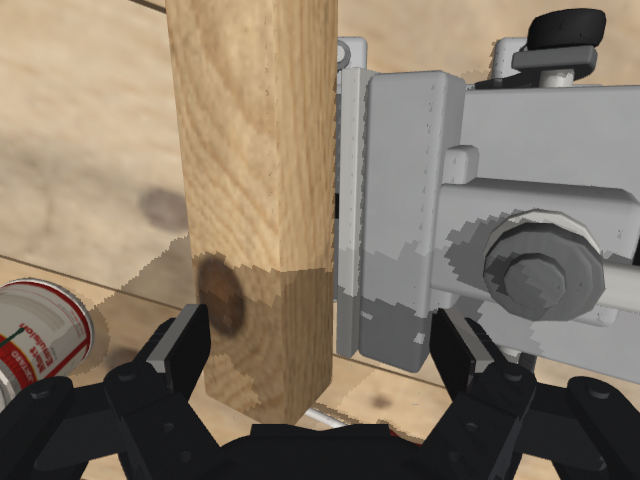

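```bash
python3 -m jog '[[[85,-0.7,2,-1.2,0],[85,-1.4,4,-2.5,0],[85,-1.4,4,-2.5,0],[85,-1.4,4,-2.5,0]]]';python3 -m jog '[[[85,-0.5,1.5,-0.9,0],[85,-0.5,1.5,-0.9,0],[85,-0.5,1.5,-0.9,0]]]';python3 -c "
from h import *
c=snap('wrist','u5')"
```

```text
t: 23.27
tool_pos: [509.3, -18.2, 101.8]
ee_rot: [0.577, 0.411, 0.574, -0.411]
contact_force: [2.1, -6.1, 3.3]
grip_width: 0.996
t: 23.52
tool_pos: [508.9, -17.0, 101.0]
ee_rot: [0.578, 0.411, 0.574, -0.411]
contact_force: [0.6, -6.1, 3.7]
grip_width: 0.997
```

View pics/u5.png

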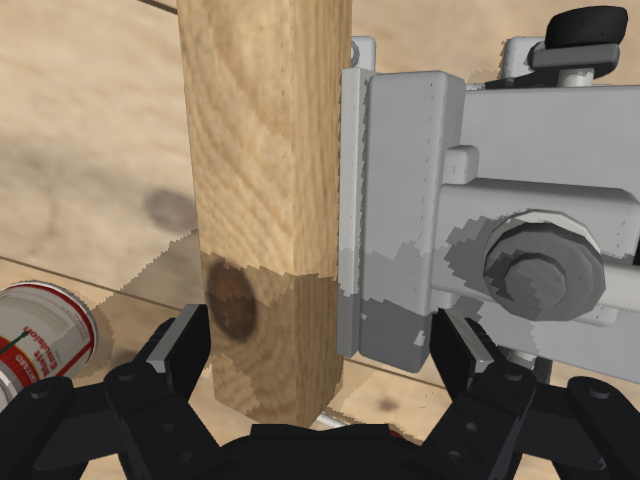

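```bash
for i in 1 2 3; do python3 -m jog '[[[85,-0.5,1.5,-0.9,0],[85,-0.5,1.5,-0.9,0],[85,-0.5,1.5,-0.9,0]]]'|grep -E "tool|force";done
```

```text
tool_pos: [508.6, -16.0, 100.2]
contact_force: [1.2, -7.2, 5.5]
tool_pos: [508.7, -16.0, 100.0]
contact_force: [0.6, -9.9, 9.4]
tool_pos: [508.8, -15.9, 99.7]
contact_force: [0.4, -11.3, 15.1]
```

```bash
python3 -m jog '[[[85,1,-3,2,0],[85,2,-6,4,0],[85,2,-6,4,0],[85,2,-6,30,0],[85,2,-6,65,0],[85,2,-6,95,0],[85,2,-6,120,0],[85,2,-6,120,0],[85,2,-6,120,0]]]'; python3 -c "
from model import *
c=snap('wrist','u6')
for p in[(0,80,58),(45,80,58),(0,-80,58),(45,-80,58),(45,55,30),(45,-55,30)]: print(p,proj(c,w(p)).round(0))
"
```

```text
t: 25.07
tool_pos: [507.8, -14.6, 218.0]
ee_rot: [0.576, 0.41, 0.576, -0.409]
contact_force: [-0.4, 1.3, -0.1]
grip_width: 0.994
(0, 80, 58) [249.  46.]
(45, 80, 58) [312.  39.]
(0, -80, 58) [261. 288.]
(45, -80, 58) [313. 303.]
(45, 55, 30) [336.  90.]
(45, -55, 30) [334. 256.]
```

View pics/u6.png

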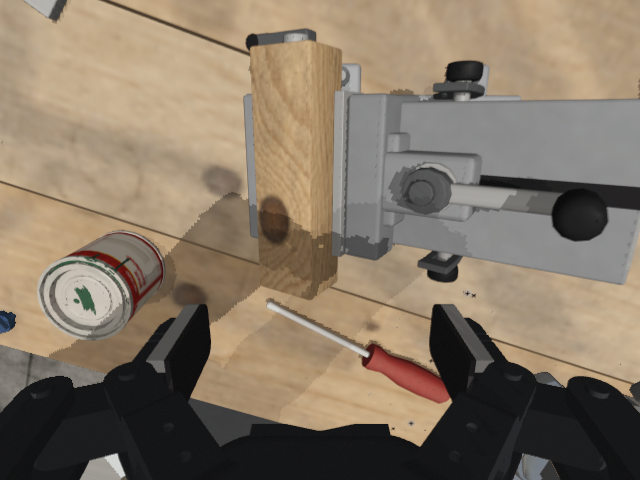

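```bash
cat > lev.py <<'E'
from model import *
def tool(phi,D=21,e=8,dv=-8):
    k=np.array([111+72*np.cos(phi),72*np.sin(phi),54.])
    p=w(k)
    t=np.array([np.sin(phi),-np.cos(phi)])
    return p+(h*t[0]*.93+y*t[1])*D+h*e*np.sin(phi)+np.array([0,0,dv-3])
E
python3 -c "
from lev import *
c=load('u6')
for p in[(183,0,71),(183,0,54),(183,0,37),(111,0,54),(183,10,54),(183,-10,54)]: print(p,w(p).round(0),proj(c,w(p)).round(0))
t=snap('top','t2');print(proj(t,w((183,0,71))));crop('t2',330,150,480,260,5,'t2c')
p0=tool(0)
print('start offset pos D=31',tool(0,D=32).round(1))
for f in np.arange(0,1.51,.15): print(round(f,2),tool(f).round(1),(tool(f)-p0).round(1))
"
```

```text
(183, 0, 71) [ 578. -105.  212.] [587. 221.]
(183, 0, 54) [ 581. -113.  197.] [585. 212.]
(183, 0, 37) [ 584. -121.  183.] [583. 205.]
(111, 0, 54) [561. -55. 160.] [422. 195.]
(183, 10, 54) [ 590. -110.  197.] [590. 189.]
(183, -10, 54) [ 571. -116.  197.] [580. 234.]
[429.53085174 199.27412724]
start offset pos D=31 [ 550.7 -123.4  186.4]
0.0 [ 561.1 -119.8  186.4] [0. 0. 0.]
0.15 [ 572.6 -119.4  186. ] [11.5  0.4 -0.4]
0.3 [ 583.9 -117.6  184.7] [22.8  2.2 -1.7]
0.45 [ 594.6 -114.3  182.7] [33.5  5.4 -3.7]
0.6 [ 604.5 -109.8  179.9] [43.4 10.  -6.5]
0.75 [ 613.5 -103.9  176.5] [52.4 15.8 -9.9]
0.9 [621.3 -97.  172.4] [ 60.2  22.7 -14. ]
1.05 [627.8 -89.1 167.8] [ 66.7  30.6 -18.6]
1.2 [632.7 -80.5 162.8] [ 71.6  39.3 -23.6]
1.35 [636.  -71.2 157.5] [ 74.9  48.5 -28.9]
1.5 [637.6 -61.6 152. ] [ 76.5  58.1 -34.4]
```

View pics/t2c.png

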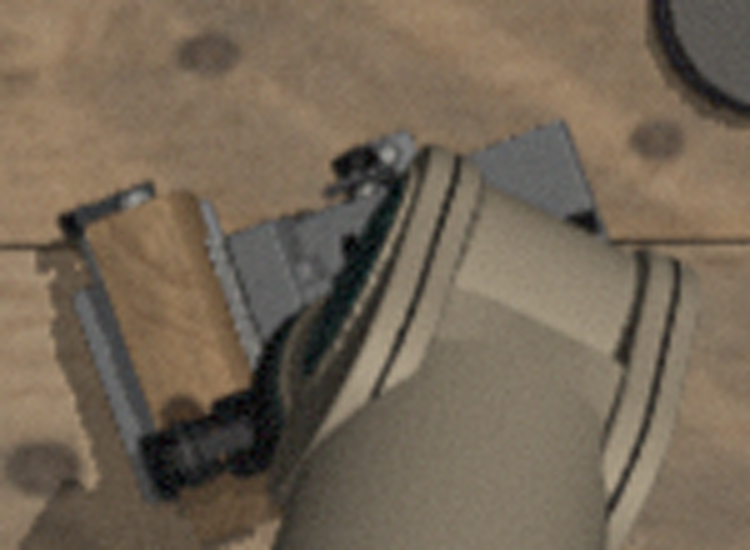

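```bash
python3 -m jog '[[[50,5,-12,10,0],[20,15,-37,10,0],[0,25,-65,10,0],[0,35,-90,10,0],[0,43,-109,10,0],[0,43,-109,10,0],[0,43,-109,10,0]]]'; python3 -c "
from lev import *
c=snap('wrist','k1');s=telemetry.read_state()['tool_pos'];print(s)
for p in[(183,0,71),(183,0,54),(183,0,37),(183,-10,71)]: print(p,proj(c,w(p)).round(0))"
```

```text
t: 25.75
tool_pos: [549.7, -125.8, 225.8]
ee_rot: [0.574, 0.41, 0.577, -0.411]
contact_force: [-0.2, 0.6, -0.1]
grip_width: 0.012
[ 549.61822037 -124.39164971  225.8365662 ]
(183, 0, 71) [293. 223.]
(183, 0, 54) [314. 214.]
(183, 0, 37) [332. 206.]
(183, -10, 71) [293. 245.]
```

View pics/k1.png

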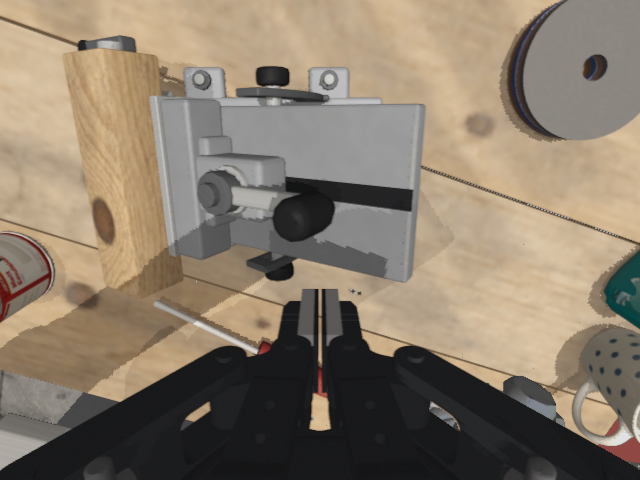

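```bash
python3 -m jog '[[[0,1,1,-15,0],[0,1,1,-30,0],[0,1,1,-39.5,0],[0,1,1,-39.5,0],[0,1,1,-39.5,0]]]'; python3 -m jog '[[[0,4,1.4,0,0],[0,8,2.8,0,0],[0,12,4,0,0.05],[0,18,4,0,0.11],[0,24,4.2,-0.5,0.18],[0,30,5,-1.2,0.26],[0,36,6.5,-2.2,0.34],[0,41,8,-3.2,0.42],[0,41,8,-3.2,0.42]]]'; python3 -c "
from lev import *
c=snap('wrist','k2')"
```

```text
t: 26.22
tool_pos: [551.2, -123.1, 187.4]
ee_rot: [0.575, 0.41, 0.577, -0.41]
contact_force: [0.6, -0.6, -0.1]
grip_width: -0.001
t: 26.97
tool_pos: [593.1, -116.6, 185.2]
ee_rot: [0.649, 0.28, 0.649, -0.281]
contact_force: [-1.8, -1.6, 0.5]
grip_width: -0.001
```

View pics/k2.png

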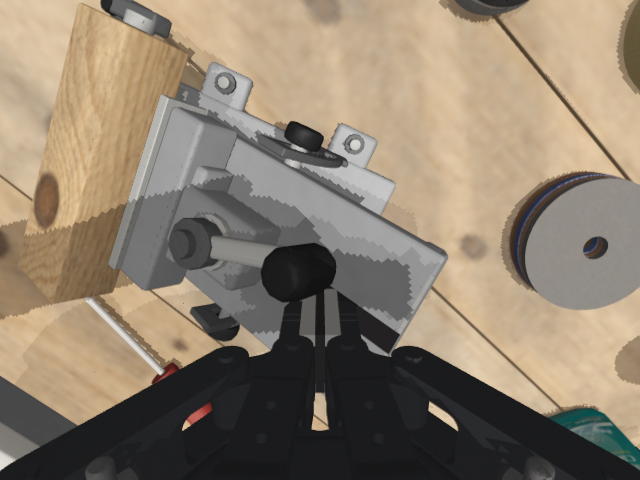

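```bash
python3 -m jog '[[[0,6,2.5,-1.5,0.09],[0,11.8,5.6,-3.3,0.18],[0,16.5,8.5,-5,0.26],[0,20.8,11.5,-6.7,0.33],[0,25,15,-8.7,0.41],[0,28.6,18.4,-10.8,0.48],[0,32,22.4,-13,0.56],[0,35.1,26.3,-15.4,0.63],[0,37.7,30.6,-18,0.71],[0,40,35,-20.4,0.78],[0,40,35,-20.4,0.78]]]'; python3 -c "
from lev import *
c=snap('wrist','k3')"
```

```text
t: 27.93
tool_pos: [634.1, -81.7, 165.0]
ee_rot: [0.708, 0.013, 0.706, -0.014]
contact_force: [0.8, -2.4, 1.1]
grip_width: 0.001
```

View pics/k3.png

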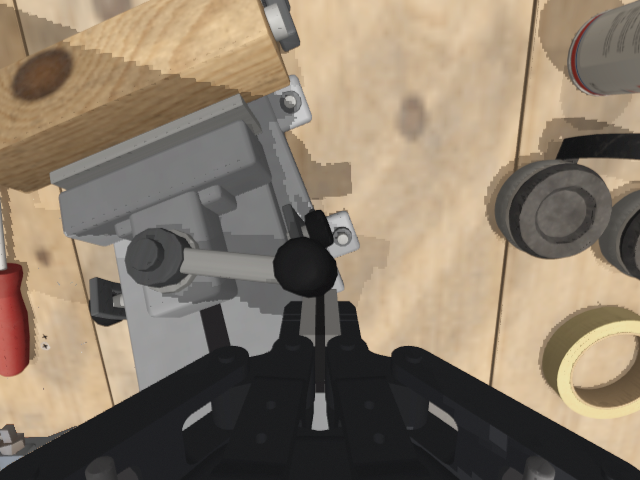

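```bash
python3 -m jog '[[[0,1.6,4.6,-2.6,0.08],[0,3.2,9.3,-5.3,0.15],[0,4.2,14,-8,0.23],[0,4.9,19,-10.8,0.3],[0,4.9,19,-10.8,0.3],[0,4.9,19,-10.8,0.3]]]'; python3 -m jog '[[[0,-1,3,-1.5,0],[0,-1,3,-1.5,0],[0,-1,3,-1.5,0]]]';  python3 -c "
from lev import *
c=snap('wrist','k4')"
```

```text
t: 28.48
tool_pos: [638.4, -62.3, 154.1]
ee_rot: [0.702, -0.091, 0.701, 0.091]
contact_force: [2.0, -1.3, 0.8]
grip_width: 0.002
t: 28.73
tool_pos: [637.5, -59.6, 152.5]
ee_rot: [0.702, -0.092, 0.7, 0.091]
contact_force: [4.5, -2.5, 0.9]
grip_width: 0.001
```

View pics/k4.png

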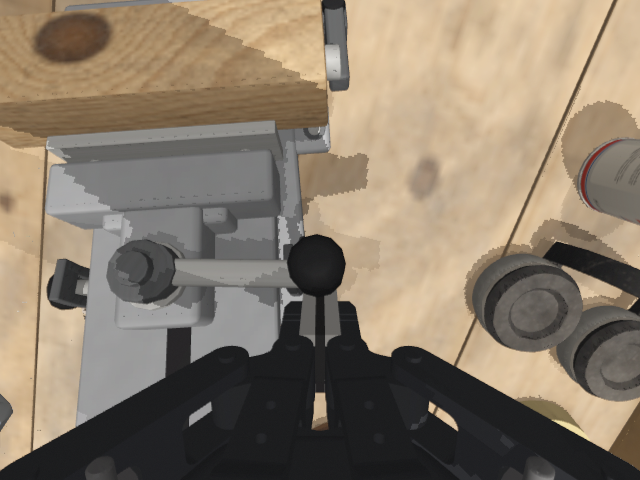

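```bash
for i in 1 2 3; do python3 -m jog '[[[0,-1,3,-1.5,0],[0,-1,3,-1.5,0],[0,-1,3,-1.5,0]]]'|grep -E "tool|force"; done;  python3 -c "
from lev import *
c=snap('wrist','k5')"
```

```text
tool_pos: [637.3, -59.0, 152.0]
contact_force: [3.9, -5.4, 4.9]
tool_pos: [637.4, -58.8, 151.8]
contact_force: [3.6, -10.6, 10.6]
tool_pos: [637.4, -58.6, 151.7]
contact_force: [4.1, -14.2, 15.9]
```

View pics/k5.png

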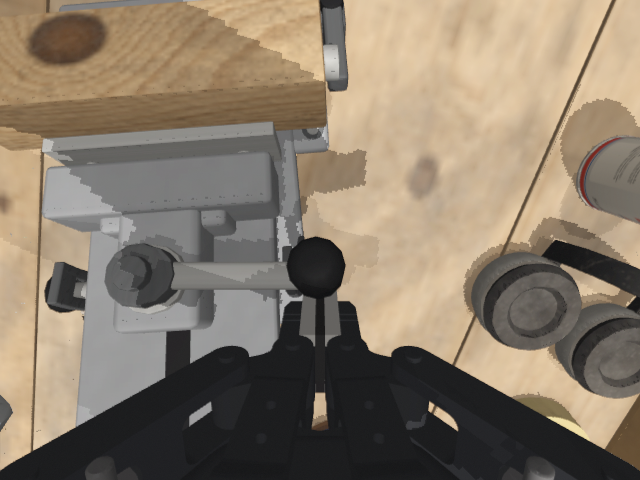

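```bash
python3 -m jog '[[[0,2,-6,3,0],[0,5,-15,8,0],[0,7,-22,20,0],[0,7,-22,50,0],[0,0,-22,80,0],[0,-30,-10,90,-0.1],[0,-60,0,90,-0.22],[0,-90,15,90,-0.34],[0,-115,25,90,-0.46],[0,-135,35,90,-0.58],[0,-135,40,90,-0.7],[0,-135,40,90,-0.82]]]';python3 -m jog '[[[0,0,0,0,-0.12],[0,0,0,0,-0.24],[0,0,0,0,-0.36],[0,0,0,0,-0.48],[0,0,0,0,-0.6],[0,0,0,0,-0.68],[0,0,0,0,-0.68],[0,0,0,0,-0.68],[0,0,0,0,-0.68]]]';  python3 -c "
from model import *
c=snap('wrist','z1')
for p in[(0,80,58),(45,80,58),(0,-80,58),(45,-80,58),(45,80,20),(45,55,30),(45,-55,30),(116,72,54),(116,72,71),(0,55,32)]: print(p,proj(c,w(p)).round(0))"
```

```text
t: 30.58
tool_pos: [495.5, -7.1, 237.0]
ee_rot: [0.677, 0.197, 0.682, -0.195]
contact_force: [0.3, 1.0, -0.7]
grip_width: -0.002
t: 31.33
tool_pos: [497.9, -9.5, 237.2]
ee_rot: [0.576, 0.409, 0.577, -0.41]
contact_force: [-0.5, 0.8, -0.3]
grip_width: 0.005
(0, 80, 58) [266.  37.]
(45, 80, 58) [327.  30.]
(0, -80, 58) [274. 268.]
(45, -80, 58) [325. 280.]
(45, 80, 20) [355.  40.]
(45, 55, 30) [348.  79.]
(45, -55, 30) [344. 237.]
(116, 72, 54) [452.  34.]
(116, 72, 71) [443.  27.]
(0, 55, 32) [290.  82.]
```

View pics/z1.png

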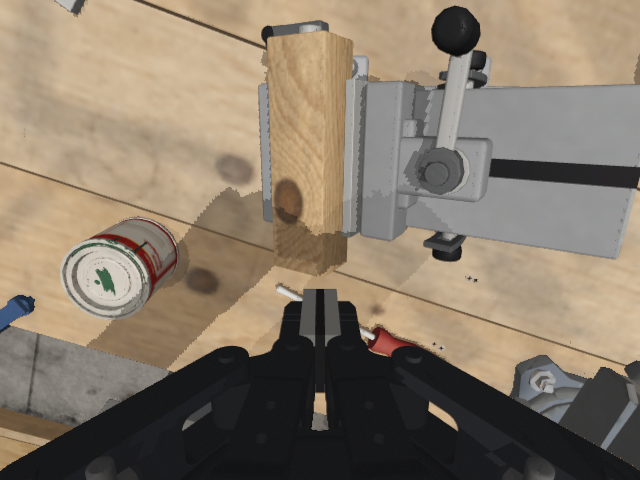

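```bash
python3 -c "
from h import *
crop('z1',250,0,510,280,2.1,'z1c')"
```

```text
(no output)
```

View pics/z1c.png

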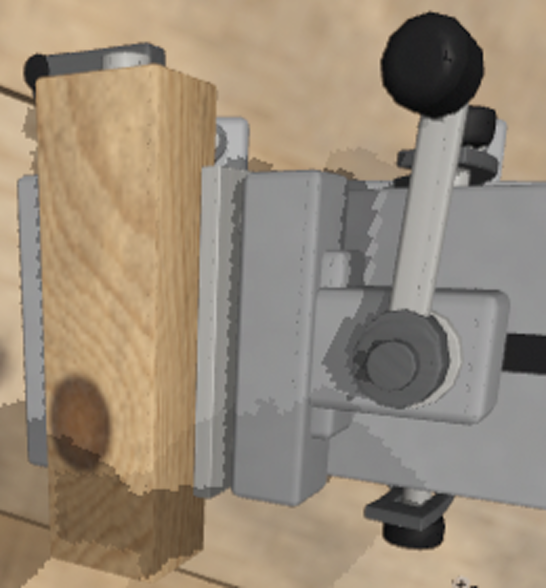

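```bash
python3 -c "
from model import *
c=load('z1')
f=lambda u,v,z:onz(c,250+u/2.1,v/2.1,z)
k=f(432,62,66);p=f(392,362,68);print(k,p,np.arctan2((k-p)[1],(k-p)[0]),np.hypot(*(k-p)[:2]))
for e in((437,125),(441,308)),((411,125),(392,308)): pass
a=f((437+466)/2-12,118,43);b=f((392+432)/2,308,43);print(a,b,np.arctan2((a-b)[1],(a-b)[0]))
for q in((38,80,58),(157,66,58),(153,575,58)): print(f(*q))
print(f(202,168,30),f(193,497,30),f(246,172,31),f(238,495,31))
"
```

```text
[120.67461716  71.48501175  65.99919748] [118.61413325   3.57445464  67.99917316] 1.5404644892795272 67.94180863520553
[118.49942241  62.64616004  42.99947714] [116.41447418  15.12729172  42.99947714] 1.5269482319247834
[ 1.49032495 79.21345425 57.99929475]
[43.57123284 79.13209393 57.99929475]
[ 43.24432907 -75.27000744  57.99929475]
[43.96707964 54.55016514 29.99963522] [ 43.28433184 -55.22295783  29.99963522] [59.70378417 52.7324677  30.99962306] [ 61.27644475 -51.20444374  30.99962306]
```

```bash
python3 -c "
from bench import hand_in,telemetry
s=telemetry.read_state();print(s['t'],s['contact_force'],abs(s['joint_vel']).max());print(hand_in())"
```

```text
31.3833 [ 0.00316014 -1.01797275 -0.37335269] 0.005650262088063783
the job is handed in; nothing more can be done
None
```

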